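# Set a flat bar to the scribed line and clamp it

### The job

Slide the flat steel bar along the bed of the setting jig, without lifting it off the bed, until its long side lies tight against the fence and its front end is right on the scribed line (there is no stop there). Then press the cam lever down by feel until it grips the bar firmly, and leave the bar clamped so, still on the line. Push bar and lever with no more than light hand pressure (under 40 N), and leave the angle iron, the tube offcut and the pliers near the jig where they lie.

Things in the scene. Friction and masses are not known exactly. Their poses are not given: they have to be found in the camera images.
- jig: Setting jig, fixed to the bench: dark steel bed 250 x 145 mm, its top face 12 mm above the bench. Origin on the bench, under the centreline of the seated bar; x = the way the bar is to be slid (bed from x -150 to +100), y = across, towards the fence (bed from -75 to +70). Screw heads 8 mm high stand on the bed at x -139 and +89, y -64 and +58.
- fence_face (a point): Point on the foot of the fence's face, at jig x 0, y +20, on the bed. The fence is a straight steel bar along jig x over the bed's whole length, 12 mm thick, 16 mm high above the bed; the bar's long side goes against it.
- scribed_line: Straight scribed line, chalked pale, 1.6 mm wide, across the bed square to the fence, carried on over the fence's top, a punch dot at its other end. Only a mark. Origin: middle of its width, on the bed's top, at jig y 0; axes parallel to the jig's. Its place along the jig (x 58 to 82) differs from job to job.
- clamp: Clamp post behind the fence with two steel cheeks that reach over the work and hold the cam. Fixed. Origin on about the bed's top, straight below the cam's pivot, at jig y 0; axes parallel to the jig's. The cheeks span +-23 mm along x, leave 21 mm free above the bed and end at y -24; post to y +66, 50 mm high. The bar is slid in under the cam.
- cam_lever: Eccentric cam (radius 18 mm, 22 mm wide) with a ball-ended lever. Origin on its pivot axis, parallel to jig x, 33 mm above the clamp's origin. Its height above the bed differs by +-1 mm from job to job, so the biting angle must be felt. Raised, it clears the bar by 2 mm or more. As it closes, its drag on the bar is towards the fence. It locks itself.
- lever_ball (a point): Centre of the black ball (24 mm) on the lever's end, 105 mm from the pivot axis, towards jig -y. It starts 39 to 54 degrees above level and is pressed down along its arc: 1.5 to 3 N moves it (it stays where left), the cam bites 0 to 17 degrees above level; pressed on until the ball resists with 6 to 10 N it grips firmly; beyond, the force climbs steeply. Stop: 14 degrees below level.
- flat_bar: Loose mill-scaled flat steel bar 125 x 40 x 10 mm, about 0.4 kg, on the bed short of the line, a little askew, off the fence. Origin: middle of its underside; x along it to the front end (nearer the line), y towards the fence. Sliding takes 1.5 to 4 N. Seated, its origin is at jig y 0.
- bar_front (a point): Middle of the top edge of the bar's front end, 62.5 mm ahead of its origin, 10 mm above its underside. This end must come on the line.
- angle_iron: Loose angle-iron offcut 110 x 30 x 30 mm on the bench; bystander. Origin: middle of its underside, x along its length.
- tube_stub: Loose square tube offcut 100 x 25 x 25 mm on the bench; bystander. Origin: middle of its underside, x along its length.
- pliers: Loose combination pliers 174 x 42 x 13 mm on the bench; bystander. Origin: middle of its underside, x along its length.

How it is judged:
By the outcome, as a careful person would: the job done as asked, in the order asked, and still so for the second after the job is handed in, with the robot touching nothing.
It also fails if it takes over 72 s, if anything falls off the work surface, if the arm or the gripper's body presses on something with over 40 N, if the wrist force passes 120 N, or if a joint passes its speed limit or range.

### The arm

A 6-joint arm with a two-finger parallel gripper is mounted at the origin on a cart in front of the work surface, level with it; the furniture and walls round the work are solid. World frame = base frame: x ahead of the robot, y to its left, z up, the work surface at z = 0. Lengths are in m, angles in degrees, forces in N, time in s.
With the tool pointing down it reaches from about 0.425 to 0.95 m from the base axis. Payload 14.7 kg.
Tool frame: the origin (TCP) lies midway between the tips of the shut fingers; the grasp point (between the pads) lies 19 mm behind it (arm.tcp_to_grasp is the distance from the TCP to the grasp point, in m); z points along the fingers, y is the line along which they close (so a half turn about z gives the same grasp; the last joint's range is limited). The gripper opens to 85 mm and grips with 20 to 120 N. Pads are 22 mm wide; open, the fingers measure 114 mm over their backs; the gripper's body (76 mm by 85 mm) begins 54 mm behind the grasp point. The pads swing forward as they close: fully open they stand 13 mm farther back than shut.
Start: joints at [62.991, 27.513, 91.461, -0, 61.026, -2.67], TCP at [0.268, 0.592, 0.206] pointing down, gripper open.
Joint ranges: [-157.49, 157.49], [-46.99, 117.5], [13.45, 153.17], [-89.5, 269.5], [5.16, 153.95], [-167.48, 167.48]. Speed limits (degrees/s): [108.29, 108.29, 136.94, 172.46, 172.46, 172.46].

### API

Orientations are given as [roll, pitch, yaw] about the fixed x, y, z axes, in that order (R = Rz(yaw) Ry(pitch) Rx(roll)).
In Python, from rig import telemetry, optics, arm gives the robot as it stands.
- The arm moves only by the tool jog_arm, never from a script. Its argument "increments" is a list of rows, each a list of 6 numbers: the shift along the tool's x, y, z in m, then the turn, a rotation vector about the tool's x, y, z in rad. A call has 1 to 10 rows; each row shifts and turns the commanded pose from where the row before left it, along the tool's axes as they then stand; what a row does not reach is not made up. A row lasts 1/10 s, in which the tool goes at most 50 mm and 8.59 degrees, less where a joint would pass 70% of its speed; a pose out of reach is approached as far as the arm can. A call with a gripper value outside its range is refused whole. "claw" is the closure, from -1 (fully open) to 1 (shut), set as the call begins (left out, the last holds). The fingers move at their own pace and stop on an object; "squeeze" is the grip in N (left out, the last holds). Time passes only in rows, so rows that do not move let the fingers close. It gives the time, the measured TCP pose, the force, the opening and the grip force at its end, in the units of the state.
- telemetry.sense(): the state, without advancing time (a new reading comes with each control period).
- optics.capture(name): name is "scene" or "top"; returns a dict with "img" (420x560x3 uint8, red, green, blue), "fx", "fy", "cx", "cy" (pixels), "dist" ([k1, k2, p1, p2, k3] as OpenCV has them; the pictures are not rectified), "origin" and "orientation" of the camera in the world. Camera axes: x right, y down, z forward; pixel columns grow to the right and rows downward; lengths in m; the calibration is good to about 2 mm. A picture is of the moment at which its call begins. There is no depth.
- arm.hand_in(): hands the job in; it is judged then, once.
The state is a dict: "time_s": time; "qpos": joint angles; "dq": joint speeds; "joint_torque": joint torques, N m; "ee_pos": TCP position; "orientation": TCP orientation; "ft_force": force on the tool from outside, world axes, zero at the start; "torque": the same for the moment, N m; "opening": opening from 0.0 (shut) to 1.0 (fully open); "gripper_force": force on a finger pad.
Only numpy, scipy, OpenCV 4.12 (cv2) and the standard library are available. Lean on these libraries where they do the work, as an engineer would, in place of code of your own. Each camera call takes 0.05 s, during which the arm holds its last target. There are 200 camera calls.

## Working session

There is one attempt and no reset: what is moved stays moved. The work goes in short steps, Python scripts to look and compute and a tool call to move; the robot and the scene stay as the last step left them, time stands still between calls to the robot, and variables do not carry over. Pictures are saved under pics/ and viewed, at most 10 in all, crops included, and the job is handed in when it is done.

Besides the shell and the picture viewer there is one more tool, called after "Emit:" as name(argument=value, ...) on one line, values as JSON. jog_arm: Moves the arm, as the interface text tells. Its arguments: {"type":"object","properties":{"increments":{"type":"array","items":{"type":"array","items":{"type":"number"}}},"claw":{"type":"number"},"squeeze":{"type":"number"}},"required":["increments"]}

```bash
mkdir -p pics; ls; python3 - <<'E'
from rig import telemetry, optics, arm
import cv2, numpy as np
print(telemetry.sense())
for n in("scene","top"):
    c=optics.capture(n); im=c.pop("img"); print(n,c)
    cv2.imwrite(f"pics/{n}0.png",im[:,:,::-1])
E
```

```text
pics
{'time_s': 0.0, 'qpos': array([ 6.29894932e+01,  2.75507734e+01,  9.14948824e+01,  2.65508908e-03,
        6.10260153e+01, -2.67243637e+00]), 'dq': array([ 0.00151121, -0.06678405,  0.05792173, -0.04422068, -0.04167305,
        0.00826964]), 'joint_torque': array([-3.06518952e-03, -9.50662923e+01, -4.30183375e+01, -6.98455315e-04,
        1.25955889e-02, -1.96455903e-05]), 'ee_pos': array([0.26766205, 0.59183119, 0.20545465]), 'orientation': array([-1.79928515e+02, -5.66037434e-03,  1.55660638e+02]), 'ft_force': array([-0.31446971, -0.07573614, -0.67296845]), 'torque': array([0.0068712 , 0.01203171, 0.0193111 ]), 'gripper_force': 0.0, 'opening': 0.9964383715422743}
scene {'fx': 405.30586237220285, 'fy': 405.30586237220285, 'cx': 286.8851338038353, 'cy': 210.57471420647954, 'dist': array([0.0327799, 0.       , 0.       , 0.       , 0.       ]), 'origin': array([ 0.06581552, -0.62959069,  0.66014535]), 'orientation': array([-131.05819415,    0.1445713 ,  -48.51817405])}
top {'fx': 490.5856825151406, 'fy': 490.5856825151406, 'cx': 289.10124535182683, 'cy': 209.17282344023286, 'dist': array([0.0440904, 0.       , 0.       , 0.       , 0.       ]), 'origin': array([ 0.40786052, -0.18021175,  1.0591448 ]), 'orientation': array([-170.59567212,   -1.32990507,  -90.27605438])}
```

View pics/scene0.png

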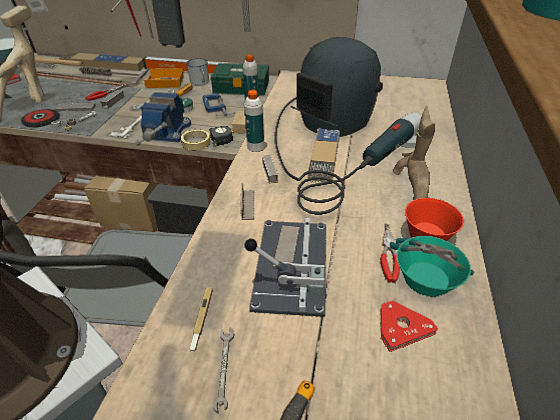

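View pics/top0.png

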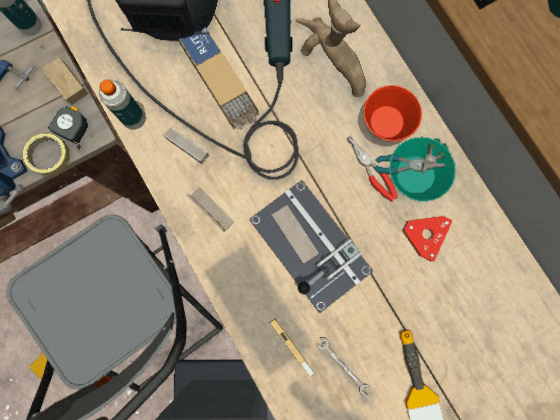

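Scene: jig around (290,270), bar at (285,240), ball at (250,244). Top: bed corners near (250,218), (300,182), (372,270), (320,310), bar at (295,233), ball at (302,286), cam and post to (350,250). Angle iron and tube are at (210,208) and (186,145), pliers at (375,170). Now enlarge the jig.

```bash
python3 - <<'E'
import cv2, numpy as np
a=cv2.imread("pics/top0.png")[172:322,235:385]; b=cv2.imread("pics/scene0.png")[210:325,235:335]
cv2.imwrite("pics/crop_top.png",cv2.resize(a,None,fx=4,fy=4,interpolation=cv2.INTER_CUBIC))
cv2.imwrite("pics/crop_scene.png",cv2.resize(b,None,fx=5,fy=5,interpolation=cv2.INTER_CUBIC))
E
```

```text
(no output)
```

View pics/crop_top.png

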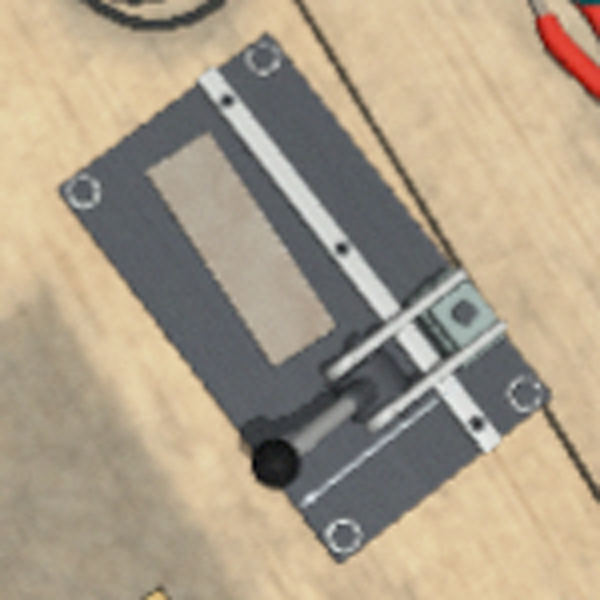

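View pics/crop_scene.png

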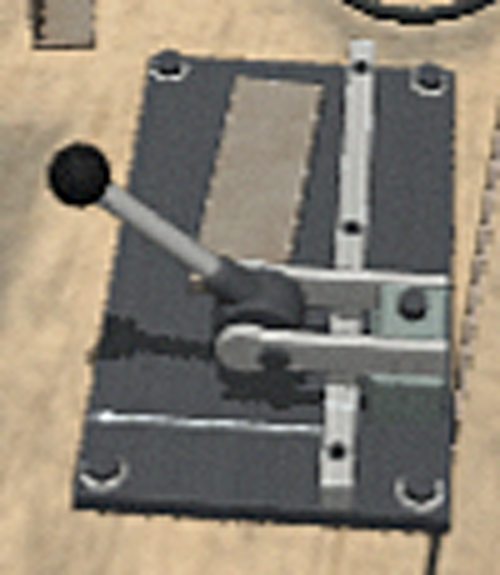

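Top crop: bar corners ≈ (210,133), (145,172), (277,366), (335,325), line (305,502)→(437,405), screws (263,57), (81,190), (524,393), (343,536), ball (275,462). The scene crop shows the same, with the ball at (80,175) and the line at y≈420. Next, measure in both views.

```bash
cat > h.py <<'E'
import numpy as np, cv2
from scipy.spatial.transform import Rotation as Ro
from rig import telemetry, optics, arm
def cap(n): return optics.capture(n)
def ray(c,uv):
    K=np.array([[c["fx"],0,c["cx"]],[0,c["fy"],c["cy"]],[0,0,1]])
    p=cv2.undistortPoints(np.array(uv,float).reshape(-1,1,2),K,c["dist"]).reshape(-1,2)
    d=np.c_[p,np.ones(len(p))]@Ro.from_euler("xyz",c["orientation"],degrees=True).as_matrix().T
    return c["origin"],d
def plane(c,uv,z):
    o,d=ray(c,uv); return o+d*((z-o[2])/d[:,2])[:,None]
def tri(c1,a,c2,b):
    o1,d1=ray(c1,a);o2,d2=ray(c2,b);P=[];g=[]
    for u,v in zip(d1,d2):
        u=u/np.linalg.norm(u);v=v/np.linalg.norm(v)
        s=np.linalg.lstsq(np.c_[u,-v],o2-o1,rcond=None)[0]
        p,q=o1+u*s[0],o2+v*s[1];P.append((p+q)/2);g.append(np.linalg.norm(p-q))
    return np.array(P),np.array(g)
def proj(c,P):
    R=Ro.from_euler("xyz",c["orientation"],degrees=True).as_matrix()
    K=np.array([[c["fx"],0,c["cx"]],[0,c["fy"],c["cy"]],[0,0,1]])
    return cv2.projectPoints(np.array(P,float).reshape(-1,1,3),cv2.Rodrigues(R.T)[0],-R.T@c["origin"],K,c["dist"])[0].reshape(-1,2)
def edge(c,A,B,s=0.008,n=25,sign=None,line=False,trim=0.1):
    """sub-pixel points on the edge (or bright line) near 3D segment A-B (same z): sample across it"""
    A,B=np.array(A,float),np.array(B,float);t=(B-A)/np.linalg.norm(B-A);nn=np.array([-t[1],t[0],0])
    S=np.linspace(-s,s,int(s*4000)+1);G=cv2.cvtColor(c["img"],cv2.COLOR_RGB2GRAY).astype(np.float32);out=[]
    for f in np.linspace(trim,1-trim,n):
        uv=proj(c,A+(B-A)*f+np.outer(S,nn)).astype(np.float32)
        g=cv2.remap(G,uv[:,:1],uv[:,1:],cv2.INTER_LINEAR).ravel()
        if line: w=np.clip(g-np.median(g)-8,0,None)
        else:
            w=np.gradient(cv2.GaussianBlur(g.reshape(-1,1),(1,9),2).ravel())
            w=np.clip(w*sign,0,None) if sign else abs(w)
            k=w.argmax(); w=w*(abs(S-S[k])<0.003)
        if w.sum()>(15 if line else 10): out.append(A+(B-A)*f+nn*(w*S).sum()/w.sum())
    return np.array(out)
def fit(P):
    """robust 2D line: point, direction"""
    v=cv2.fitLine(P[:,:2].astype(np.float32),cv2.DIST_HUBER,0,0.0005,0.0005).ravel();return v[2:],v[:2]
def meet(l,m):
    s=np.linalg.solve(np.c_[l[1],-m[1]],m[0]-l[0]);return l[0]+l[1]*s[0]
E
python3 - <<'E'
from h import *
t,s=cap("top"),cap("scene")
T=lambda a:np.array(a)/4+[235,172]-.375
S=lambda a:np.array(a)/5+[235,210]-.4
nm=["bar rear fence","bar rear out","bar front out","screw1","screw2","screw4","line out end","ball"]
a=T([(210,133),(145,172),(277,366),(263,57),(81,190),(343,536),(305,502),(275,462)])
b=S([(323,85),(237,77),(203,258),(430,75),(168,65),(102,468),(103,417),(80,175)])
P,g=tri(t,a,s,b)
for n,p,e in zip(nm,P,g): print(n,p.round(4),e.round(4))
# ball by dark mask
for n,c,uv in(("top",t,a[-1]),("scene",s,b[-1])):
    m=(c["img"].max(2)<45).astype(np.uint8);k,l,st,ce=cv2.connectedComponentsWithStats(m)
    i=min(range(1,k),key=lambda i:np.hypot(*(ce[i]-uv)) if st[i,4]>15 else 99);print(n,ce[i],st[i],uv)
print("line/top",plane(t,T([(305,502),(437,405)]),.012).round(4).tolist())
print("screws top z.02",plane(t,T([(263,57),(81,190),(343,536),(524,393)]),.02).round(4).tolist())
print("bar top",plane(t,T([(210,133),(145,172),(277,366),(335,325)]),.022).round(4).tolist())
E
```

```text
bar rear fence [ 0.5893 -0.2014  0.0225] 0.0013
bar rear out [ 0.5687 -0.1666  0.0206] 0.0017
bar front out [ 0.4662 -0.2372  0.0339] 0.0064
screw1 [ 0.6322 -0.2304  0.0167] 0.0012
screw2 [ 0.5596 -0.1318  0.0133] 0.0006
screw4 [ 0.3768 -0.2701  0.0139] 0.001
line out end [ 0.3949 -0.2511  0.0111] 0.0027
ball [ 0.4142 -0.2293  0.1182] 0.0007
top [303.19047619 287.11428571] [298 282  12  12 105] [303.375 287.125]
scene [250.4587156  244.67889908] [245 239  12  12 109] [250.6 244.6]
line/top [[0.3939, -0.2502, 0.012], [0.4441, -0.3209, 0.012]]
screws top z.02 [[0.631, -0.2298, 0.02], [0.5584, -0.1319, 0.02], [0.3766, -0.2692, 0.02], [0.45, -0.3659, 0.02]]
bar top [[0.5889, -0.2009, 0.022], [0.5678, -0.1661, 0.022], [0.4644, -0.2357, 0.022], [0.4859, -0.2666, 0.022]]
```

```bash
cat >> h.py <<'E'
def jigfit(W):
    J=np.array([(-.139,.058),(-.139,-.064),(.089,-.064),(.089,.058)]);W=np.array(W)[:,:2]
    H=(J-J.mean(0)).T@(W-W.mean(0));th=np.arctan2(H[0,1]-H[1,0],H[0,0]+H[1,1])
    R=np.array([[np.cos(th),-np.sin(th)],[np.sin(th),np.cos(th)]]);o=W.mean(0)-R@J.mean(0)
    return R,o,np.degrees(th),W-(J@R.T+o)
E
python3 - <<'E'
from h import *
W=[[0.631,-0.2298],[0.5584,-0.1319],[0.3766,-0.2692],[0.45,-0.3659]]
R,o,th,res=jigfit(W);print(o,th,(res*1e3).round(1).tolist())
toJ=lambda P:(np.array(P)[...,:2]-o)@R
toW=lambda x,y,z:np.r_[R@[x,y]+o,z]
t,s=cap("top"),cap("scene")
for n,c in(("top",t),("scene",s)):
    print(n)
    L=edge(c,toW(.07,-.068,.012),toW(.07,-.028,.012),line=True,s=.014,trim=.05)
    j=toJ(L);print(" line x",j[:,0].round(4),)
    for nm,a,b,z in(("fence front top",(-.145,.02),(-.05,.02),.028),("fence back",(-.145,.032),(-.04,.032),.028),("bed y-",(-.13,-.075),(-.08,-.075),.012),("bed x-",(-.15,-.05),(-.15,.0),.012),("bed x+",(.1,-.05),(.1,.05),.012)):
        p=edge(c,toW(*a,z),toW(*b,z),s=.006); q=toJ(p); print(" ",nm,np.median(q,0).round(4),q[:,1 if 'y' in nm or 'f' in nm else 0].std().round(4))
    B=toJ([[0.5889,-0.2009],[0.5678,-0.1661],[0.4644,-0.2357],[0.4859,-0.2666]])
    if n=="top":print(" rough bar",B.round(4).tolist())
    ed=[]
    for i in range(4):
        p=edge(c,toW(*B[i],.022),toW(*B[(i+1)%4],.022),s=.006); f=fit(p); ed.append(f)
    C=np.array([meet(ed[i-1],ed[i]) for i in range(4)]);J=toJ(C);print(" bar corners jig",J.round(4).tolist(), "lens",[round(float(np.linalg.norm(J[i]-J[(i+1)%4])),4) for i in range(4)])
ball,g=tri(t,[[303.19,287.11]],s,[[250.46,244.68]]);print("ball jig",toJ(ball),ball,g)
E
```

```text
[ 0.48583163 -0.26663302] -143.02605027845902 [[-0.8, -0.4], [0.0, 0.0], [0.4, -0.2], [0.4, 0.6]]
top
 line x [0.071  0.0706 0.069  0.0696 0.0737 0.0752 0.0722 0.0666 0.0635 0.0632
 0.0633 0.0636 0.0635 0.0636 0.0636 0.0634 0.0633 0.0632 0.0633 0.0632
 0.0636 0.0637 0.0635 0.0635 0.0632]
  fence front top [-0.0975  0.021 ] 0.0006
  fence back [-0.0925  0.0326] 0.0007
  bed y- [-0.105  -0.0749] 0.0002
  bed x- [-0.1494 -0.025 ] 0.0004
  bed x+ [ 0.1003 -0.0017] 0.001
 rough bar [[-0.1219, 0.0095], [-0.126, -0.031], [-0.0015, -0.0376], [-0.0001, 0.0]]
 bar corners jig [[-0.1234, 0.0093], [-0.1263, -0.0301], [-0.0026, -0.039], [0.0008, 0.0006]] lens [0.0396, 0.1239, 0.0397, 0.1245]
scene
 line x [0.0634 0.0631 0.0632 0.0636 0.0637 0.0636 0.0635 0.0645 0.0636 0.063
 0.0629 0.0629 0.0628 0.0628 0.0628 0.0628 0.063  0.0631 0.0633 0.0636
 0.0638 0.0636 0.0636 0.0637 0.0637]
  fence front top [-0.0975  0.0221] 0.0007
  fence back [-0.0925  0.0332] 0.0013
  bed y- [-0.105  -0.0728] 0.0003
  bed x- [-0.1484 -0.025 ] 0.0007
  bed x+ [0.1011 0.    ] 0.0004
 bar corners jig [[-0.1223, 0.0102], [-0.1255, -0.0292], [-0.0058, -0.0382], [0.0118, -0.0001]] lens [0.0395, 0.1201, 0.0419, 0.1345]
ball jig [[ 0.0345591  -0.07313718]] [[ 0.41423356 -0.22898871  0.11772772]] [0.00059707]
```

Heights and sizes check: bed 122×228 screw spacing, bar 124×39.6, bar top ≈ 22 mm. The line is at jig x ≈ +63.4 mm and the clamp at x ≈ 34.6. The bar is askew by about 4°, with its front at about x 0. I'll move over with the fingers shut and the tool aligned to the jig (tool x = −jig y, tool y = −jig x).

Emit:
jog_arm(increments=[[0,0,-0.02,0,0,0.1],[0,0,-0.02,0,0,0.1],[0,0,-0.02,0,0,0.1],[0,0,-0.02,0,0,0.1],[0,0,-0.02,0,0,0.1]], claw=1, squeeze=30)

```text
time_s: 0.8
ee_pos: [0.2678, 0.5921, 0.3068]
orientation: [-180.0, 0.0, 126.8]
ft_force: [0.9, 1.1, -0.1]
opening: 0.143
gripper_force: 0.0
```

Emit:
jog_arm(increments=[[-0.042,-0.006,0,0,0,0],[-0.042,-0.006,0,0,0,0],[-0.042,-0.006,0,0,0,0],[-0.042,-0.006,0,0,0,0],[-0.042,-0.006,0,0,0,0],[-0.042,-0.006,0,0,0,0],[-0.042,-0.006,0,0,0,0],[-0.042,-0.006,0,0,0,0],[-0.042,-0.006,0,0,0,0],[-0.042,-0.006,0,0,0,0]])

```text
time_s: 1.8
ee_pos: [0.4733, 0.2191, 0.3063]
orientation: [180.0, 0.0, 127.0]
ft_force: [-0.0, -0.4, -0.2]
opening: -0.001
gripper_force: 0.0
```

Emit:
jog_arm(increments=[[-0.033,-0.022,0,0,0,0],[-0.033,-0.022,0,0,0,0],[-0.033,-0.022,0,0,0,0],[-0.033,-0.022,0,0,0,0],[-0.033,-0.022,0,0,0,0],[-0.033,-0.022,0,0,0,0],[-0.033,-0.022,0,0,0,0],[-0.033,-0.022,0,0,0,0],[-0.033,-0.022,0,0,0,0],[0,0,0,0,0,0]])

```text
time_s: 2.8
ee_pos: [0.4936, -0.1396, 0.306]
orientation: [-180.0, 0.1, 126.8]
ft_force: [1.0, 1.0, -0.2]
opening: 0.003
gripper_force: 0.0
```

```bash
cat >> h.py <<'E'
JO=np.array([0.48583163,-0.26663302]);JR=np.array([[-.79889,-(-.60148)],[-.60148,-.79889]])
toJ=lambda P:(np.array(P)[...,:2]-JO)@JR
toW=lambda x,y,z:np.r_[JR@[x,y]+JO,z]
def st():
    q=telemetry.sense();f=q["ft_force"];print("t",q["time_s"],"jig",toJ(q["ee_pos"]).round(4),"z",round(q["ee_pos"][2],4),"ori",q["orientation"].round(2),"F jig",(f[:2]@JR).round(2),"Fz",f[2].round(2),"open",round(q["opening"],3))
E
python3 -c "
from h import *
st()"
```

```text
t 2.8 jig [-0.0826 -0.0968] z 0.306 ori [-1.7997e+02  7.0000e-02  1.2682e+02] F jig [-1.39 -0.26] Fz -0.16 open 0.003
```

Emit:
jog_arm(increments=[[-0.018,-0.01,0.03,0,0,0],[-0.018,-0.01,0.03,0,0,0],[0,0,0.04,0,0,0],[0,0,0.04,0,0,0],[0,0,0.04,0,0,0],[0,0,0.04,0,0,0],[0,0,0.03,0,0,0],[0,0,0.02,0,0,0],[0,0,0.01,0,0,0],[0,0,0,0,0,0]])

```text
time_s: 3.8
ee_pos: [0.4986, -0.1758, 0.0253]
orientation: [-179.9, -0.1, 127.0]
ft_force: [0.2, -0.5, 0.6]
opening: 0.003
gripper_force: 0.0
```

```bash
python3 -c "
from h import *
st()"
```

```text
t 3.8 jig [-0.0648 -0.0648] z 0.0253 ori [-1.7995e+02 -9.0000e-02  1.2702e+02] F jig [0.11 0.51] Fz 0.63 open 0.003
```

Emit:
jog_arm(increments=[[0,0,0.004,0,0,0],[0,0,0.004,0,0,0],[-0.004,0,0,0,0,0],[-0.004,0,0,0,0,0],[-0.004,0,0,0,0,0],[-0.003,0,0,0,0,0],[-0.002,0,0,0,0,0],[-0.002,0,0,0,0,0],[-0.002,0,0,0,0,0],[-0.002,0,0,0,0,0]])

```text
time_s: 4.8
ee_pos: [0.5131, -0.1948, 0.0181]
orientation: [-180.0, -0.0, 127.0]
ft_force: [0.5, -0.4, -0.1]
opening: -0.003
gripper_force: 0.0
```

Emit:
jog_arm(increments=[[-0.002,0,0,0,0,0],[-0.002,0,0,0,0,0],[-0.001,0,0,0,0,0],[-0.001,0,0,0,0,0],[-0.001,0,0,0,0,0]])

```text
time_s: 5.3
ee_pos: [0.5172, -0.2004, 0.0181]
orientation: [-180.0, -0.0, 127.0]
ft_force: [-0.4, 0.3, 0.3]
opening: -0.001
gripper_force: 0.0
```

```bash
cat >> h.py <<'E'
def bar(c,B):
    ed=[fit(edge(c,toW(*B[i],.022),toW(*B[(i+1)%4],.022),s=.006)) for i in range(4)]
    return toJ(np.array([meet(ed[i-1],ed[i]) for i in range(4)]))
E
python3 -c "
from h import *
st()
c=cap('top');cv2.imwrite('pics/t1.png',cv2.resize(c['img'][172:322,235:385,::-1],None,fx=4,fy=4,interpolation=cv2.INTER_CUBIC))"
```

```text
t 5.3 jig [-0.0649 -0.034 ] z 0.0181 ori [-1.8000e+02 -1.0000e-02  1.2701e+02] F jig [ 0.2  -0.46] Fz 0.31 open -0.001
```

View pics/t1.png

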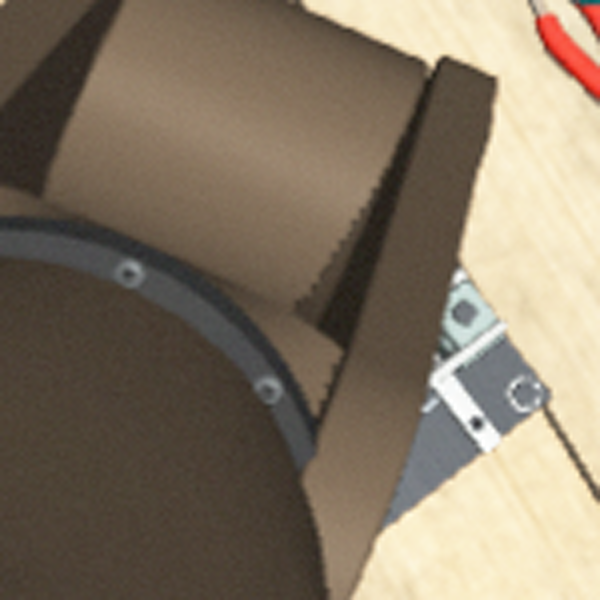

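The arm hides the jig from the top camera; only its +x end shows, with the fence end at (490,440). Look from the scene camera.

```bash
python3 -c "
from h import *
c=cap('scene');cv2.imwrite('pics/s1.png',cv2.resize(c['img'][190:325,225:345,::-1],None,fx=4,fy=4,interpolation=cv2.INTER_CUBIC))"
```

```text
(no output)
```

View pics/s1.png

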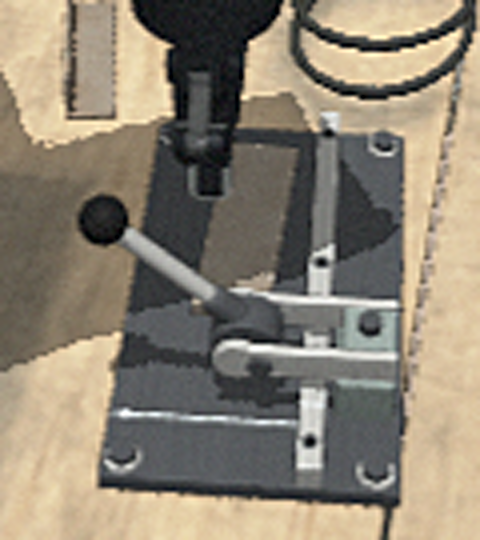

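The scene view shows the fingertip at about (210,185) of the crop, right at the bar's outer side, and the bar not yet moved. I'll check this numerically.

```bash
python3 -c "
from h import *
c=cap('scene');st()
e=telemetry.sense()['ee_pos']
print('proj TCP in crop',(proj(c,[e,toW(-.065,-.034-.011,e[2]),toW(-.065,-.034+.011,e[2]),toW(-.065,-.0345,.022)])-[225,190])*4)
p=edge(c,toW(-.12,.0102,.022),toW(-.01,.0016,.022),s=.012);print('fence side',toJ(p)[::3].round(4).tolist())
p=edge(c,toW(-.05,-.0349,.022),toW(-.02,-.037,.022),s=.012);print('out side',toJ(p)[::4].round(4).tolist())
"
```

```text
t 5.45 jig [-0.065 -0.034] z 0.0181 ori [180.     0.   127.01] F jig [-0.54  0.26] Fz 0.12 open -0.003
proj TCP in crop [[209.48267243 219.26142347]
 [189.64771364 218.15683976]
 [229.50067356 220.34839648]
 [208.52469583 214.23163212]]
fence side [[-0.109, 0.0088], [-0.098, 0.0087], [-0.087, 0.0074], [-0.076, 0.0068], [-0.0649, 0.0068], [-0.054, 0.0054], [-0.043, 0.0044], [-0.032, 0.0038], [-0.0209, 0.0034]]
out side [[-0.0471, -0.0358], [-0.043, -0.0357], [-0.039, -0.0351], [-0.035, -0.0358], [-0.031, -0.0365], [-0.0275, -0.0437], [-0.0232, -0.0396]]
```

The finger appears to stop above the TCP height: no force, and the overlap shows it is over the bar. I'll back off and feel for the bed.

Emit:
jog_arm(increments=[[0.008,0,0,0,0,0],[0.008,0,0,0,0,0],[0.008,0,0,0,0,0],[0,0,0.002,0,0,0],[0,0,0.001,0,0,0],[0,0,0,0,0,0]])

```text
time_s: 6.05
ee_pos: [0.503, -0.1813, 0.015]
orientation: [180.0, 0.0, 127.0]
ft_force: [0.3, -0.4, 0.6]
opening: -0.001
gripper_force: 0.0
```

Emit:
jog_arm(increments=[[0,0,0.001,0,0,0],[0,0,0.001,0,0,0],[0,0,0,0,0,0]])

```text
time_s: 6.35
ee_pos: [0.5028, -0.1812, 0.0129]
orientation: [-180.0, -0.0, 127.0]
ft_force: [0.4, -0.0, 0.1]
opening: 0.001
gripper_force: 0.0
```

```bash
python3 -c "
from h import *
st()
c=cap('scene');cv2.imwrite('pics/s2.png',cv2.resize(c['img'][195:270,240:320,::-1],None,fx=8,fy=8,interpolation=cv2.INTER_CUBIC)); e=telemetry.sense()['ee_pos'];print((proj(c,[e,e+[0,0,.01],e+[0,0,.02]])-[240,195])*8)"
```

```text
t 6.35 jig [-0.0649 -0.058 ] z 0.0129 ori [-1.7999e+02 -1.0000e-02  1.2701e+02] F jig [-0.28  0.22] Fz 0.08 open 0.001
[[212.91514894 406.96814134]
 [211.63219772 381.54204968]
 [210.32958432 355.74069496]]
```

View pics/s2.png

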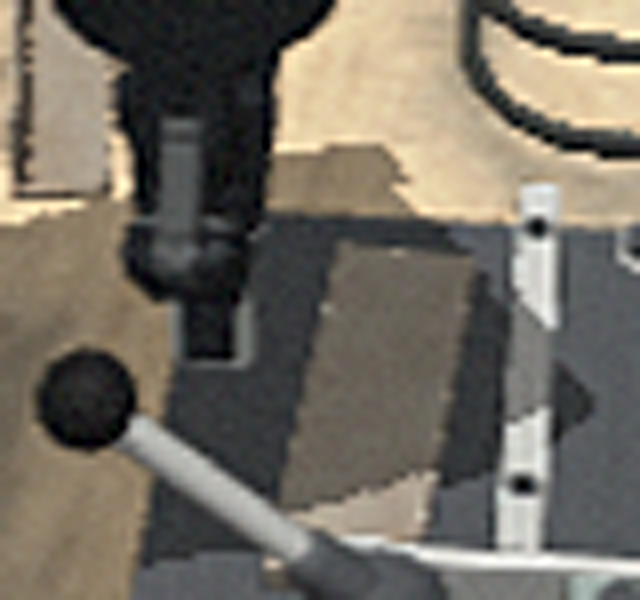

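The finger's lower end is at row 365 while the TCP projects to row 407, so the real tip sits roughly 15 mm higher. Continue down by feel.

Emit:
jog_arm(increments=[[0,0,0.0005,0,0,0],[0,0,0.0005,0,0,0],[0,0,0.0005,0,0,0],[0,0,0,0,0,0]])

```text
time_s: 6.8
ee_pos: [0.5028, -0.1812, 0.0116]
orientation: [-180.0, -0.0, 127.0]
ft_force: [0.4, -1.0, 0.7]
opening: 0.001
gripper_force: 0.0
```

Emit:
jog_arm(increments=[[0,0,0.0005,0,0,0],[0,0,0.0005,0,0,0],[0,0,0.0005,0,0,0],[0,0,0,0,0,0]])

```text
time_s: 7.2
ee_pos: [0.5028, -0.1812, 0.01]
orientation: [-180.0, -0.0, 127.0]
ft_force: [0.3, 0.1, 0.2]
opening: -0.002
gripper_force: 0.0
```

Emit:
jog_arm(increments=[[0,0,0.001,0,0,0],[0,0,0.001,0,0,0],[0,0,0.001,0,0,0],[0,0,0.001,0,0,0],[0,0,0.001,0,0,0],[0,0,0.001,0,0,0],[0,0,0,0,0,0]])

```text
time_s: 7.9
ee_pos: [0.5027, -0.1812, 0.004]
orientation: [-180.0, -0.0, 127.0]
ft_force: [-0.1, -0.1, -0.2]
opening: 0.003
gripper_force: 0.0
```

Emit:
jog_arm(increments=[[0,0,0.0005,0,0,0],[0,0,0.0005,0,0,0],[0,0,0.0005,0,0,0],[0,0,0,0,0,0]])

```text
time_s: 8.3
ee_pos: [0.5028, -0.1812, 0.0025]
orientation: [-180.0, -0.0, 127.0]
ft_force: [-0.0, 0.3, 0.6]
opening: -0.001
gripper_force: 0.0
```

Emit:
jog_arm(increments=[[0,0,0.0005,0,0,0],[0,0,0.0005,0,0,0],[0,0,0.0005,0,0,0],[0,0,0,0,0,0]])

```text
time_s: 8.7
ee_pos: [0.5028, -0.1812, 0.001]
orientation: [-180.0, -0.0, 127.0]
ft_force: [-0.2, -0.2, -0.6]
opening: -0.002
gripper_force: 0.0
```

Emit:
jog_arm(increments=[[0,0,0.0005,0,0,0],[0,0,0.0005,0,0,0],[0,0,0,0,0,0]])

```text
time_s: 9.0
ee_pos: [0.5028, -0.1812, 0.0]
orientation: [-180.0, -0.0, 127.0]
ft_force: [-0.6, -0.5, -0.5]
opening: 0.004
gripper_force: 0.0
```

Emit:
jog_arm(increments=[[0,0,0.0005,0,0,0],[0,0,0.0005,0,0,0],[0,0,0,0,0,0]])

```text
time_s: 9.3
ee_pos: [0.5028, -0.1812, -0.0009]
orientation: [-180.0, -0.0, 127.0]
ft_force: [0.6, 0.4, -0.5]
opening: 0.001
gripper_force: 0.0
```

```bash
python3 -c "
from h import *
st()
c=cap('scene'); e=telemetry.sense()['ee_pos'];p=proj(c,[e,e+[0,0,.01],e+[0,0,.02]]);print(p)
g=cv2.cvtColor(c['img'],cv2.COLOR_RGB2GRAY);u=int(round(p[0,0]))
for du in(-3,-2,-1,0,1,2,3):print(u+du,g[230:255,u+du])
"
```

```text
t 9.3 jig [-0.0649 -0.0581] z -0.0009 ori [-180.     -0.    127.01] F jig [-0.7   0.02] Fz -0.49 open 0.001
[[266.81424935 250.18852016]
 [266.65707639 247.07380638]
 [266.4975228  243.91364518]]
264 [ 60  92  70  58  35  34  15  19  27  25  23  22  17  21  40  64  59  54
  58  52  38 118 182 184 181]
265 [ 36  65  47  36  23  11  31  23  24  27  32  20  24  22  49  75  57  55
  59  58  51  47 155 186 181]
266 [ 38  65  53  39  27  19  13  25  26  33  23  27  30  23  47  73  58  59
  55  56  55  46  84 154 186]
267 [ 49  62  50  41  30  27  20  22  25  30  33  25  26  25  38  79  53  54
  56  49  55  55  47  86 178]
268 [ 36  59  47  31  20  18  23  17  29  21  14  21  19  12  24  74  57  53
  60  60  56  53  57  47 126]
269 [13 32 36 13 16 19 23  5 80 78 52 56 48 47 75 77 56 60 58 55 53 55 55 52
 52]
270 [ 21  16  23   9  33  23  54  77 117 117 108 112 104 109 120  70  53  59
  53  55  56  58  53  47  46]
```

Emit:
jog_arm(increments=[[0,0,0.0005,0,0,0],[0,0,0.0005,0,0,0],[0,0,0,0,0,0]])

```text
time_s: 9.65
ee_pos: [0.5027, -0.1812, -0.002]
orientation: [-180.0, -0.0, 127.0]
ft_force: [0.2, 0.6, 0.0]
opening: 0.002
gripper_force: 0.0
```

Emit:
jog_arm(increments=[[0,0,0.0005,0,0,0],[0,0,0.0005,0,0,0],[0,0,0,0,0,0]])

```text
time_s: 9.95
ee_pos: [0.5028, -0.1812, -0.003]
orientation: [-180.0, -0.0, 127.0]
ft_force: [0.0, -0.4, 0.0]
opening: -0.001
gripper_force: 0.0
```

Emit:
jog_arm(increments=[[0,0,0.0005,0,0,0],[0,0,0.0005,0,0,0],[0,0,0,0,0,0]])

```text
time_s: 10.25
ee_pos: [0.5028, -0.1812, -0.004]
orientation: [-180.0, -0.0, 127.0]
ft_force: [-0.3, -0.0, 0.6]
opening: 0.002
gripper_force: 0.0
```

Emit:
jog_arm(increments=[[-0.004,0,0,0,0,0],[-0.004,0,0,0,0,0],[-0.002,0,0,0,0,0],[-0.002,0,0,0,0,0],[-0.001,0,0,0,0,0],[-0.001,0,0,0,0,0],[-0.001,0,0,0,0,0]])

```text
time_s: 10.95
ee_pos: [0.5115, -0.193, -0.004]
orientation: [-180.0, -0.0, 127.0]
ft_force: [-1.3, 3.2, 0.6]
opening: 0.004
gripper_force: 1.2
```

Emit:
jog_arm(increments=[[-0.001,0,0,0,0,0],[-0.001,0,0,0,0,0],[-0.001,0,0,0,0,0]])

```text
time_s: 11.25
ee_pos: [0.5134, -0.1954, -0.004]
orientation: [-180.0, -0.0, 127.0]
ft_force: [-3.3, 2.6, 1.3]
opening: -0.003
gripper_force: 1.2
```

```bash
python3 -c "
from h import *
st()
c=cap('scene')
p=edge(c,toW(-.12,.0102,.022),toW(-.01,.0016,.022),s=.012);print('fence side',toJ(p)[::3].round(4).tolist());st();cap('scene');st()
e=telemetry.sense()['ee_pos'];p=proj(c,[e]);g=cv2.cvtColor(c['img'],cv2.COLOR_RGB2GRAY);u=int(round(p[0,0]));print(p);print(g[238:256,u-8:u+12])
"
```

```text
t 11.25 jig [-0.0649 -0.0403] z -0.004 ori [-1.7998e+02 -3.0000e-02  1.2702e+02] F jig [ 1.12 -4.06] Fz 1.33 open -0.003
fence side [[-0.1088, 0.0125], [-0.0978, 0.0115], [-0.0867, 0.0108], [-0.0757, 0.0107], [-0.0648, 0.009], [-0.0537, 0.0085], [-0.0427, 0.0086], [-0.0318, 0.0064], [-0.0207, 0.0057]]
t 11.3 jig [-0.0649 -0.04  ] z -0.004 ori [-1.7999e+02 -1.0000e-02  1.2702e+02] F jig [-0.53 -3.52] Fz 0.41 open -0.0
t 11.35 jig [-0.0649 -0.0401] z -0.0039 ori [-1.7999e+02 -1.0000e-02  1.2701e+02] F jig [-0.55 -2.64] Fz 0.58 open 0.001
[[274.8555797  251.59824566]]
[[ 30  18   3  32  26  22  23  21  27  17   8   8  80  88  97 102  98  98
   98  97]
 [ 57  56  95 108  68  30  29  35  25  30  36  59  95 141 124  96 100  94
  102  97]
 [ 59  55  95 106  64  25  34  28  30  26  52 110 112 103  98  96 100  98
   93  96]
 [ 55  52  90 106  62  26  22  24  33  27  58 111 108  94  92  94 101  99
  100  97]
 [ 55  52  78 103  64  23  35  31  22  23  41  99  96  82  94  96  94  96
   97  97]
 [ 51  53  79  94  60  17  27  33  35  28  35 104 105  95  94  98  92  94
   97 100]
 [ 59  51  73  96 
[... 302 characters left out ...]
  99  95
   98  98]
 [ 54  60  56  57  57  52  58  49  60  55  51 133 126  94  96  94  95  97
  103 100]
 [ 57  60  54  62  51  53  56  58  61  54  45  96 105  97  95  99  99  98
  104 101]
 [ 52  56  57  53  55  51  55  53  60  56  57  84  96  98  96  95  96 101
  104  99]
 [ 52  55  57  60  53  53  58  58  57  59  71  92  99 101  97 100  99  99
  103 100]
 [ 47  52  54  55  54  52  55  53  51  46  78  92  93  98  99  94  96  99
  102  96]
 [ 92  47  51  55  55  53  59  55  62  49  98 104 103  95  98  97  99  99
  102  98]
 [178 125  62  46  54  59  61  59  52  50  88 105 100 102  94 102 103  97
  104 102]
 [188 184 150  78  44  54  52  57  57  57  90 104 100 105 100 102 103 103
  101 101]]
```

Contact: pushing at about 3.5 N, and the bar moved about 3 mm with it. Continue toward the fence.

Emit:
jog_arm(increments=[[-0.001,0,0,0,0,0],[-0.001,0,0,0,0,0],[-0.001,0,0,0,0,0],[-0.001,0,0,0,0,0],[-0.001,0,0,0,0,0],[-0.001,0,0,0,0,0]])

```text
time_s: 11.95
ee_pos: [0.5173, -0.2004, -0.0039]
orientation: [-180.0, -0.0, 127.0]
ft_force: [-1.3, 3.0, 0.4]
opening: 0.0
gripper_force: 1.2
```

Emit:
jog_arm(increments=[[-0.001,0,0,0,0,0],[-0.001,0,0,0,0,0],[-0.001,0,0,0,0,0],[-0.001,0,0,0,0,0]])

```text
time_s: 12.35
ee_pos: [0.5193, -0.2034, -0.004]
orientation: [-180.0, -0.0, 127.0]
ft_force: [-3.4, 3.6, 0.9]
opening: -0.002
gripper_force: 2.2
```

Emit:
jog_arm(increments=[[-0.0005,0,0,0,0,0],[-0.0005,0,0,0,0,0],[-0.0005,0,0,0,0,0],[0,0,0,0,0,0]])

```text
time_s: 12.75
ee_pos: [0.5198, -0.2045, -0.004]
orientation: [-180.0, -0.1, 127.0]
ft_force: [-5.2, 2.8, 1.4]
opening: 0.002
gripper_force: 2.8
```

```bash
python3 -c "
from h import *
st()
c=cap('scene')
p=edge(c,toW(-.12,.018,.022),toW(-.01,.018,.022),s=.010);print('fence side',toJ(p)[::3].round(4).tolist());st()
p=edge(c,toW(-.05,-.021,.022),toW(-.01,-.021,.022),s=.010);print('out side',toJ(p)[::3].round(4).tolist());st()
"
```

```text
t 12.75 jig [-0.0646 -0.0292] z -0.004 ori [-1.7996e+02 -7.0000e-02  1.2701e+02] F jig [ 2.46 -5.32] Fz 1.4 open 0.002
fence side [[-0.109, 0.0221], [-0.098, 0.0226], [-0.087, 0.0231], [-0.076, 0.0214], [-0.065, 0.0222], [-0.054, 0.0226], [-0.043, 0.0226], [-0.032, 0.0211], [-0.021, 0.0213]]
t 12.8 jig [-0.0645 -0.0292] z -0.004 ori [-1.7996e+02 -7.0000e-02  1.2701e+02] F jig [ 2.88 -6.32] Fz 1.97 open -0.001
out side [[-0.046, -0.0208], [-0.042, -0.0202], [-0.038, -0.02], [-0.034, -0.0208], [-0.03, -0.0217], [-0.026, -0.0212], [-0.022, -0.0207], [-0.018, -0.021], [-0.014, -0.0276]]
t 12.8 jig [-0.0645 -0.0292] z -0.004 ori [-1.7996e+02 -7.0000e-02  1.2701e+02] F jig [ 2.88 -6.32] Fz 1.97 open -0.001
```

Emit:
jog_arm(increments=[[-0.0005,0,0,0,0,0],[-0.0005,0,0,0,0,0],[0,0,0,0,0,0]])

```text
time_s: 13.1
ee_pos: [0.5202, -0.2052, -0.0041]
orientation: [-179.9, -0.1, 127.0]
ft_force: [-6.7, 3.5, 3.1]
opening: 0.002
gripper_force: 3.2
```

Emit:
jog_arm(increments=[[-0.0005,0,0,0,0,0],[-0.0005,0,0,0,0,0],[0,0,0,0,0,0]])

```text
time_s: 13.4
ee_pos: [0.5206, -0.2059, -0.0041]
orientation: [-179.9, -0.1, 127.0]
ft_force: [-6.4, 3.3, 3.2]
opening: 0.001
gripper_force: 3.8
```

Emit:
jog_arm(increments=[[-0.0005,0,0,0,0,0],[-0.0005,0,0,0,0,0],[0,0,0,0,0,0]])

```text
time_s: 13.7
ee_pos: [0.5206, -0.2062, -0.0042]
orientation: [-179.9, -0.2, 127.0]
ft_force: [-8.1, 7.8, 6.6]
opening: 0.003
gripper_force: 6.1
```

Emit:
jog_arm(increments=[[-0.0005,0,0,0,0,0],[-0.0005,0,0,0,0,0],[0,0,0,0,0,0]])

```text
time_s: 14.0
ee_pos: [0.5206, -0.2063, -0.0043]
orientation: [-179.9, -0.3, 127.0]
ft_force: [-9.4, 11.9, 8.0]
opening: -0.001
gripper_force: 8.7
```

```bash
python3 -c "
from h import *
st()
c=cap('scene')
p=edge(c,toW(-.05,-.0205,.022),toW(-.01,-.0205,.022),s=.010);print('out side',toJ(p)[::3].round(4).tolist());st()
"
```

```text
t 14.0 jig [-0.064  -0.0273] z -0.0043 ori [-179.89   -0.26  127.01] F jig [  0.34 -15.14] Fz 8.02 open -0.001
out side [[-0.046, -0.0184], [-0.042, -0.0179], [-0.038, -0.0178], [-0.034, -0.0175], [-0.03, -0.0183], [-0.026, -0.0187], [-0.022, -0.0189], [-0.018, -0.0182], [-0.014, -0.0275]]
t 14.05 jig [-0.0641 -0.0273] z -0.0043 ori [-179.89   -0.25  127.01] F jig [  0.84 -15.66] Fz 8.24 open 0.001
```

Seated against the fence at 15 N. Back off, lift, go behind the rear end, and descend there.

Emit:
jog_arm(increments=[[0.005,0,0,0,0,0],[0.005,0,0,0,0,0],[0,0,-0.02,0,0,0],[0,0,-0.02,0,0,0],[-0.009,0.025,0,0,0,0],[-0.009,0.025,0,0,0,0],[-0.009,0.025,0,0,0,0],[-0.008,0.018,0,0,0,0],[0,0,0,0,0,0],[0,0,0,0,0,0]])

```text
time_s: 15.05
ee_pos: [0.6123, -0.1718, 0.036]
orientation: [180.0, 0.0, 127.0]
ft_force: [-1.3, 0.6, 0.2]
opening: -0.003
gripper_force: 0.0
```

```bash
python3 -c "
from h import *
st()
B=[(-.125,.02),(-.125,-.02),(0,-.02),(0,.02)]
for n in ('scene','top'):
    c=cap(n)
    for k,a,b in(('rear',B[0],B[1]),('out',(-.1,-.02),(-.015,-.02)),('front',B[2],B[3])):
        q=toJ(edge(c,toW(*a,.022),toW(*b,.022),s=.007));print(n,k,q[::3].round(4).tolist())
"
```

```text
t 15.05 jig [-0.1581  0.0003] z 0.036 ori [1.8000e+02 2.0000e-02 1.2705e+02] F jig [ 0.65 -1.29] Fz 0.18 open -0.003
scene rear [[-0.1249, 0.016], [-0.1259, 0.012], [-0.126, 0.008], [-0.1257, 0.004], [-0.1253, 0.0], [-0.1254, -0.004], [-0.1287, -0.008], [-0.1304, -0.012]]
scene out [[-0.0915, -0.0175], [-0.083, -0.0186], [-0.0745, -0.0189], [-0.066, -0.0177], [-0.0575, -0.0181], [-0.049, -0.0189], [-0.0405, -0.0178], [-0.032, -0.018], [-0.0235, -0.0189]]
scene front [[-0.0043, -0.016], [-0.0053, 0.0013], [-0.0047, 0.0053], [-0.0046, 0.0093], [-0.0048, 0.0133]]
top rear [[-0.13, 0.0053], [-0.1296, 0.0013], [-0.1263, -0.0027], [-0.1222, -0.0067], [-0.1214, -0.0107], [-0.1203, -0.0147]]
top out [[-0.0603, -0.017], [-0.0518, -0.0195], [-0.0433, -0.0187], [-0.0348, -0.0186], [-0.0263, -0.019]]
top front [[-0.0013, -0.016], [-0.0015, -0.012], [-0.0011, -0.008], [-0.0014, -0.004], [-0.0012, -0.0], [-0.0009, 0.004], [-0.0017, 0.008], [-0.0017, 0.012], [-0.0008, 0.016]]
```

Top view gives the bar front at −1.3 mm and parallel, so 64.7 mm to go. Descend and approach the rear end.

Emit:
jog_arm(increments=[[0,0,0.015,0,0,0],[0,0,0.015,0,0,0],[0,0,0.007,0,0,0],[0,0,0.003,0,0,0],[0,0,0,0,0,0],[0,-0.004,0,0,0,0],[0,-0.004,0,0,0,0],[0,-0.003,0,0,0,0]])

```text
time_s: 15.95
ee_pos: [0.6033, -0.1789, -0.0035]
orientation: [180.0, 0.0, 127.0]
ft_force: [0.4, -0.2, -0.3]
opening: -0.0
gripper_force: 0.0
```

Emit:
jog_arm(increments=[[0,-0.002,0,0,0,0],[0,-0.002,0,0,0,0],[0,-0.002,0,0,0,0],[0,-0.002,0,0,0,0],[0,-0.002,0,0,0,0],[0,-0.002,0,0,0,0]])

```text
time_s: 16.55
ee_pos: [0.5938, -0.1858, -0.0039]
orientation: [-180.0, -0.0, 127.0]
ft_force: [-0.4, 0.1, 0.3]
opening: 0.004
gripper_force: 0.0
```

```bash
cat >> h.py <<'E'
def look(x,n='top'):
    c=cap(n);q=toJ(edge(c,toW(x,-.02,.022),toW(x,.02,.022),s=.006));print(n,'front',q[::3].round(4).tolist(),'med',np.median(q[:,0]).round(4))
E
python3 -c "
from h import *
st();look(.002)"
```

```text
t 16.55 jig [-0.1348  0.0004] z -0.0039 ori [-180.     -0.    127.01] F jig [ 0.26 -0.32] Fz 0.27 open 0.004
top front [[-0.0011, -0.016], [-0.0013, -0.012], [-0.0011, -0.008], [-0.0014, -0.004], [-0.0011, -0.0], [-0.0009, 0.004], [-0.0013, 0.008], [-0.0013, 0.012], [-0.0009, 0.016]] med -0.0012
```

Emit:
jog_arm(increments=[[0,-0.002,0,0,0,0],[0,-0.002,0,0,0,0],[0,-0.002,0,0,0,0]])

```text
time_s: 16.9
ee_pos: [0.5892, -0.1894, -0.0039]
orientation: [180.0, 0.0, 127.0]
ft_force: [2.8, 1.8, -0.0]
opening: -0.001
gripper_force: 1.3
```

Emit:
jog_arm(increments=[[0,-0.002,0,0,0,0],[0,-0.002,0,0,0,0],[0,-0.002,0,0,0,0]])

```text
time_s: 17.2
ee_pos: [0.5842, -0.1931, -0.0039]
orientation: [180.0, 0.0, 127.0]
ft_force: [1.9, 2.3, -0.9]
opening: -0.006
gripper_force: 1.3
```

```bash
python3 -c "
from h import *
st();look(.004)"
```

```text
t 17.2 jig [-0.1228  0.0004] z -0.0039 ori [180.     0.   127.01] F jig [-2.88 -0.74] Fz -0.9 open -0.006
top front [[0.0069, -0.016], [0.0002, -0.012], [0.0082, -0.008], [0.0082, -0.004], [0.0082, -0.0], [0.0084, 0.004], [0.0082, 0.008], [0.0081, 0.012], [0.0082, 0.016]] med 0.0082
```

The bar follows at 3 N; front = TCP + 131.0 mm, so 55 mm remain.

Emit:
jog_arm(increments=[[0,-0.003,0,0,0,0],[0,-0.003,0,0,0,0],[0,-0.003,0,0,0,0],[0,-0.003,0,0,0,0],[0,-0.003,0,0,0,0],[0,-0.003,0,0,0,0],[0,-0.003,0,0,0,0],[0,-0.003,0,0,0,0],[0,-0.003,0,0,0,0],[0,-0.003,0,0,0,0]])

```text
time_s: 18.25
ee_pos: [0.5602, -0.2112, -0.0039]
orientation: [-180.0, 0.0, 127.0]
ft_force: [1.0, 1.8, -0.3]
opening: -0.001
gripper_force: 1.4
```

Emit:
jog_arm(increments=[[0,-0.003,0,0,0,0],[0,-0.003,0,0,0,0],[0,-0.003,0,0,0,0],[0,-0.003,0,0,0,0],[0,-0.003,0,0,0,0],[0,-0.002,0,0,0,0],[0,-0.001,0,0,0,0],[0,-0.001,0,0,0,0],[0,0,0,0,0,0]])

```text
time_s: 19.15
ee_pos: [0.5451, -0.2225, -0.0039]
orientation: [-180.0, -0.0, 127.0]
ft_force: [0.6, 0.9, 0.6]
opening: 0.004
gripper_force: 0.6
```

```bash
cat >> h.py <<'E'
def look2(x):
    for n in('top','scene'):
        c=cap(n)
        for a,b in((-.02,-.005),(-.005,.02)):
            q=toJ(edge(c,toW(x,a,.022),toW(x,b,.022),s=.006,n=9));print(n,'front',(q[::2]*1e3).round(1).tolist(),'med',np.median(q[:,0]).round(4))
        L=toJ(edge(c,toW(.0634,-.066,.012),toW(.0634,-.025,.012),line=True,s=.006,trim=.05));print(n,'line',(L[::3]*1e3).round(1).tolist(),np.median(L[:,0]).round(4))
        for k,a,b in(('out',(-.05,-.02),(-.015,-.02)),('out2',(.0,-.02),(.055,-.02))):
            q=toJ(edge(c,toW(*a,.022),toW(*b,.022),s=.005,n=9));print(n,k,(q[::2]*1e3).round(1).tolist())
E
python3 -c "
from h import *
st();look2(.058);st()"
```

```text
t 19.15 jig [-0.0739  0.0004] z -0.0039 ori [-1.7999e+02 -1.0000e-02  1.2701e+02] F jig [-1.05 -0.39] Fz 0.62 open 0.004Traceback (most recent call last):
  File "<string>", line 3, in <module>
    st();look2(.058);st()
         ~~~~~^^^^^^
  File "h.py", line 61, in look2
    q=toJ(edge(c,toW(x,a,.022),toW(x,b,.022),s=.006,n=9));print(n,'front',(q[::2]*1e3).round(1).tolist(),'med',np.median(q[:,0]).round(4))
  File "h.py", line 48, in <lambda>
    toJ=lambda P:(np.array(P)[...,:2]-JO)@JR
                  ~~~~~~~~~~~~~~~~~~~^~~
ValueError: operands could not be broadcast together with shapes (0,) (2,)
```

```bash
python3 -c "
from h import *
f=lambda n,r:cv2.resize(cap(n)['img'][r[0]:r[0]+90,r[1]:r[1]+66,::-1],None,fx=6,fy=6,interpolation=cv2.INTER_CUBIC)
a,b=f('top',(225,300)),f('scene',(235,250));cv2.imwrite('pics/pair.png',np.hstack([a,b]))"
```

```text
(no output)
```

View pics/pair.png

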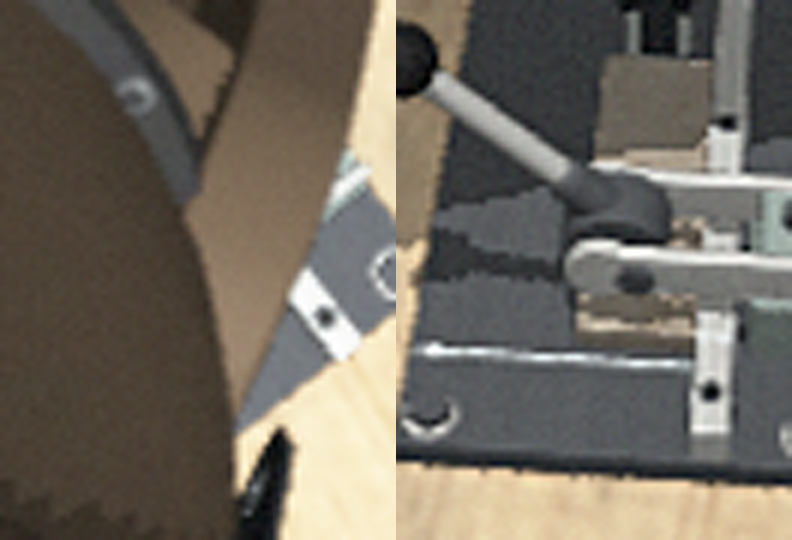

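In the scene crop the bar's front end shows below the cheek at rows 320–345, with the line at row ≈355; the top view is hidden by the arm. Push 4 mm more (just short of the line), then clear the arm for a precise measurement.

Emit:
jog_arm(increments=[[0,-0.001,0,0,0,0],[0,-0.001,0,0,0,0],[0,-0.001,0,0,0,0],[0,-0.001,0,0,0,0],[0,0,0,0,0,0],[0,0.01,0,0,0,0],[0,0.01,-0.02,0,0,0],[0,0.01,-0.04,0,0,0]])

```text
time_s: 20.1
ee_pos: [0.5646, -0.2056, 0.0544]
orientation: [-179.8, -0.3, 127.0]
ft_force: [0.6, 0.2, 1.2]
opening: 0.001
gripper_force: 0.0
```

Emit:
jog_arm(increments=[[0.03,0.023,-0.02,0,0,0],[0.03,0.023,-0.02,0,0,0],[0.03,0.023,-0.02,0,0,0],[0.03,0.023,0,0,0,0],[0.03,0.023,0,0,0,0],[0.03,0.023,0,0,0,0],[0.03,0.023,0,0,0,0],[0,0,0,0,0,0]])

```text
time_s: 20.9
ee_pos: [0.5682, 0.062, 0.1163]
orientation: [180.0, -0.0, 127.2]
ft_force: [-0.0, -1.4, -0.6]
opening: -0.003
gripper_force: 0.0
```

```bash
sed -i 's/^toJ=.*/toJ=lambda P:(np.array(P).reshape(len(P),-1)[:,:2]-JO)@JR if np.ndim(P)>1 else ((np.array(P)[:2]-JO)@JR if len(P) else np.zeros((0,2)))/' h.py; python3 -c "
from h import *
st();look2(.061)
f=lambda n,r:cv2.resize(cap(n)['img'][r[0]:r[0]+90,r[1]:r[1]+66,::-1],None,fx=6,fy=6,interpolation=cv2.INTER_CUBIC)
a,b=f('top',(225,300)),f('scene',(235,250));cv2.imwrite('pics/pair2.png',np.hstack([a,b]))"
```

```text
t 20.9 jig [-0.2635 -0.2131] z 0.1163 ori [ 1.7997e+02 -2.0000e-02  1.2720e+02] F jig [0.83 1.09] Fz -0.6 open -0.003
top front [[64.4, -18.5], [64.3, -15.5], [64.8, -12.5], [64.6, -9.5], [64.1, -6.5]] med 0.0644
top front [[64.9, -2.5], [56.9, 2.5], [64.5, 7.5], [64.7, 12.5], [64.2, 17.5]] med 0.0642
top line [[63.5, -64.0], [63.8, -59.3], [63.4, -54.7], [63.7, -50.1], [63.6, -45.5], [63.3, -40.9], [63.7, -36.3], [63.5, -31.7], [63.2, -27.1]] 0.0635
top out [[-46.5, -18.6], [-39.5, -19.3], [-32.5, -19.0], [-25.5, -18.8], [-18.5, -19.4]]
top out2 [[5.5, -19.4], [16.5, -18.4], [27.5, -18.0], [38.5, -17.3], [49.5, -18.0]]
scene front [[61.9, -18.5], [62.0, -15.5], [62.2, -12.5], [63.5, -9.5], [63.7, -6.5]] med 0.0622
scene front [[63.4, -2.5], [63.2, 2.5], [62.5, 7.5], [62.2, 12.5], [61.9, 17.5]] med 0.0625
scene line [[63.0, -64.0], [63.6, -59.3], [63.2, -54.7], [62.9, -50.1], [62.7, -45.5], [62.9, -40.9], [63.8, -36.3], [63.7, -31.7], [63.6, -27.1]] 0.0633
scene out [[-46.5, -18.4], [-39.5, -17.9], [-32.5, -18.5], [-25.5, -18.9], [-18.5, -18.0]]
scene out2 [[5.5, -21.7], [16.5, -18.2], [27.5, -22.5], [38.5, -22.6], [49.5, -18.1]]
```

View pics/pair2.png

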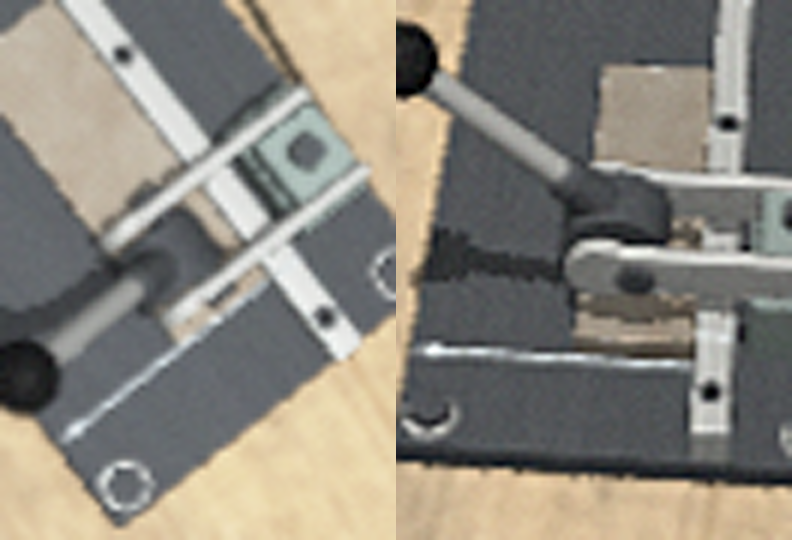

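The pair shows the bar front just behind the chalk line, parallel and against the fence. The line's bright edge disturbs the front measurement, so I use the rear edge plus 125 mm.

```bash
cat >> h.py <<'E'
def rear(x):
    for n in('top','scene'):
        c=cap(n);q=toJ(edge(c,toW(x,-.019,.022),toW(x,.019,.022),s=.006,n=15));print(n,'rear',(q[::2]*1e3).round(1).tolist(),'med+125',(np.median(q[:,0])*1e3+125).round(2))
        G=cv2.cvtColor(c['img'],cv2.COLOR_RGB2GRAY).astype(np.float32)
        xs=np.arange(.056,.0691,.0005);acc=[]
        for y in(-.017,-.015,-.013,-.011,-.009,-.007):
            uv=proj(c,[toW(v,y,.022) for v in xs]).astype(np.float32);acc.append(cv2.remap(G,uv[:,:1],uv[:,1:],1).ravel())
        print(n,'profile 56..69 at z22',np.mean(acc,0).round().astype(int).tolist())
E
python3 -c "
from h import *
rear(-.063);st()"
```

```text
top rear [[-62.1, -15.2], [-61.9, -10.9], [-62.0, -6.5], [-62.1, -2.2], [-61.6, 2.2], [-62.1, 6.5], [-62.4, 10.9], [-61.9, 15.2]] med+125 62.97
top profile 56..69 at z22 [196, 191, 187, 184, 184, 185, 185, 186, 188, 189, 190, 191, 190, 188, 182, 173, 161, 148, 132, 119, 110, 106, 104, 104, 104, 104, 104]
scene rear [[-60.7, -15.2], [-61.1, -10.9], [-61.1, -6.5], [-61.6, -2.2], [-61.9, 2.2], [-61.8, 6.5], [-62.1, 10.9], [-62.4, 15.2]] med+125 63.23
scene profile 56..69 at z22 [150, 150, 150, 150, 150, 150, 151, 151, 152, 148, 142, 135, 127, 118, 109, 102, 96, 89, 85, 80, 76, 72, 68, 76, 96, 120, 144]
t 21.2 jig [-0.2604 -0.2089] z 0.1161 ori [-179.99    0.    126.95] F jig [ 0.34 -0.21] Fz 0.74 open 0.005
```

```bash
cat >> h.py <<'E'
def rb(c,xs,ys,z):
    I=c['img'].astype(np.float32);D=I[:,:,0]-I[:,:,2];acc=[]
    for y in ys:
        uv=proj(c,[toW(v,y,z) for v in xs]).astype(np.float32);acc.append(cv2.remap(D,uv[:,:1],uv[:,1:],1).ravel())
    return np.mean(acc,0)
def cross(c,x0,ys,z=.022):
    xs=np.arange(x0-.008,x0+.0081,.0002);p=rb(c,xs,ys,z);lo,hi=np.median(p[:12]),np.median(p[-12:]);m=(lo+hi)/2
    k=np.where(np.diff(np.sign(p-m)))[0];return lo.round(1),hi.round(1),[float((xs[i]+.0002*(m-p[i])/(p[i+1]-p[i])).round(5)) for i in k]
def meas(xf):
    for n in('top','scene'):
        cs=[cap(n) for _ in range(3)];c=dict(cs[0]);c['img']=np.mean([k['img'].astype(np.float32) for k in cs],0)
        print(n,'front',cross(c,xf,np.arange(-.017,-.006,.0015)),cross(c,xf,np.arange(.004,.016,.0015)),'rear',cross(c,xf-.125,np.arange(-.016,.0161,.002)))
E
python3 -c "
from h import *
meas(.0625)"
```

```text
top front (np.float32(9.7), np.float32(-8.4), [0.06244]) (np.float32(2.9), np.float32(-8.3), [0.06309]) rear (np.float32(-8.5), np.float32(26.2), [-0.06256])
scene front (np.float32(25.6), np.float32(-5.2), [0.06762]) (np.float32(27.2), np.float32(-0.9), [0.06808]) rear (np.float32(-6.2), np.float32(24.2), [-0.06158])
```

```bash
python3 -c "
from h import *
for n in('top','scene'):
    cs=[cap(n) for _ in range(3)];c=dict(cs[0]);c['img']=np.mean([k['img'].astype(np.float32) for k in cs],0)
    print(n,'rear z22',cross(c,-.0625,np.arange(-.016,.0161,.002))[2])
    xs=np.arange(.056,.0701,.0007);print(xs.round(4).tolist())
    for nm,ys in(('bar',np.arange(-.017,-.006,.0015)),('bar+',np.arange(.004,.016,.0015)),('free',np.arange(-.06,-.03,.002))):
        for z in(.012,.022):
            g=c['img'].mean(2);acc=[]
            for y in ys:
                uv=proj(c,[toW(v,y,z) for v in xs]).astype(np.float32);acc.append(cv2.remap(g.astype(np.float32),uv[:,:1],uv[:,1:],1).ravel())
            print(n,nm,z,'gray',np.mean(acc,0).astype(int).tolist(),'rb',rb(c,xs,ys,z).astype(int).tolist())
"
```

```text
top rear z22 [-0.06252]
[0.056, 0.0567, 0.0574, 0.0581, 0.0588, 0.0595, 0.0602, 0.0609, 0.0616, 0.0623, 0.063, 0.0637, 0.0644, 0.0651, 0.0658, 0.0665, 0.0672, 0.0679, 0.0686, 0.0693, 0.07]
top bar 0.012 gray [193, 187, 181, 178, 178, 180, 181, 183, 186, 187, 187, 179, 165, 147, 126, 112, 106, 105, 105, 105, 105] rb [9, 14, 20, 24, 27, 27, 25, 21, 15, 7, 0, -6, -10, -10, -10, -9, -8, -8, -8, -8, -8]
top bar 0.022 gray [194, 187, 182, 181, 181, 182, 184, 187, 188, 186, 181, 168, 151, 130, 115, 107, 105, 105, 105, 105, 105] rb [12, 18, 24, 27, 28, 27, 24, 18, 10, 2, -5, -9, -10, -10, -9, -8, -8, -8, -8, -8, -8]
top bar+ 0.012 gray [177, 151, 132, 125, 132, 144, 156, 169, 179, 185, 187, 181, 165, 145, 124, 110, 104, 103, 103, 103, 103] rb [2, 3, 6, 10, 15, 20, 23, 24, 20, 13, 4, -3, -8, -9, -9, -8, -8, -8, -8, -8, -8]
top bar+ 0.022 gray [163, 142, 133, 135, 145, 156, 167, 177, 184, 186, 182, 169, 150, 128, 112, 104, 103, 103, 103, 103, 103] rb [3, 7, 12, 16, 21, 24, 25, 22, 15, 6, -1, -7, -9, -9, -9, -8, -8, -8, -8, -8, -8]
top free 0.012 gray [105, 105, 106, 106, 106, 108, 113, 123, 13
[... 1086 characters left out ...]
80, 82] rb [17, 16, 16, 16, 16, 15, 14, 8, 1, -6, -10, -9, -8, -7, -6, -6, -5, -5, -5, -5, -5]
scene bar+ 0.022 gray [138, 140, 140, 140, 142, 145, 149, 148, 131, 111, 93, 83, 79, 74, 69, 64, 58, 58, 94, 141, 188] rb [28, 28, 29, 29, 30, 31, 32, 32, 28, 23, 19, 17, 17, 16, 16, 15, 15, 14, 7, 0, -7]
scene free 0.012 gray [84, 83, 82, 80, 77, 77, 87, 109, 139, 167, 176, 166, 145, 124, 108, 94, 86, 81, 81, 82, 83] rb [-5, -5, -5, -5, -5, -5, -5, -6, -7, -8, -8, -7, -6, -6, -5, -5, -5, -5, -5, -5, -5]
scene free 0.022 gray [85, 85, 85, 85, 85, 85, 85, 85, 85, 85, 84, 84, 83, 82, 79, 77, 78, 89, 115, 146, 172] rb [-5, -5, -5, -5, -5, -5, -5, -5, -5, -5, -5, -5, -5, -5, -5, -5, -5, -5, -6, -7, -8]
```

All measures put the front 1.4–2.0 mm short of the line's middle. Go back and push about 1.7 mm.

Emit:
jog_arm(increments=[[-0.03,-0.025,0,0,0,0],[-0.03,-0.025,0,0,0,0],[-0.03,-0.025,0,0,0,0],[-0.03,-0.025,0,0,0,0],[-0.03,-0.025,0,0,0,0],[-0.03,-0.025,0.02,0,0,0],[-0.029,-0.025,0.02,0,0,0],[0,0,0.03,0,0,0],[0,0,0.02,0,0,0],[0,0,0,0,0,0]])

```text
time_s: 22.8
ee_pos: [0.5523, -0.214, 0.0237]
orientation: [-179.9, -0.2, 127.0]
ft_force: [0.1, 1.2, 0.1]
opening: -0.0
gripper_force: 0.0
```

```bash
python3 -c "
from h import *
st()"
```

```text
t 22.8 jig [-0.0847 -0.0021] z 0.0237 ori [-179.88   -0.22  126.97] F jig [-0.8  -0.96] Fz 0.07 open -0.0
```

Emit:
jog_arm(increments=[[0,0,0.015,0,0,0],[0,0,0.01,0,0,0],[0,0,0.003,0,0,0],[0,-0.004,0,0,0,0],[0,-0.004,0,0,0,0],[0,-0.003,0,0,0,0],[0,-0.001,0,0,0,0],[0,0,0,0,0,0]])

```text
time_s: 23.6
ee_pos: [0.5446, -0.2219, -0.0016]
orientation: [180.0, 0.0, 127.0]
ft_force: [0.9, -0.6, -1.2]
opening: -0.0
gripper_force: 0.0
```

```bash
python3 -c "
from h import *
st()"
```

```text
t 23.6 jig [-0.0738 -0.0004] z -0.0016 ori [1.7999e+02 2.0000e-02 1.2699e+02] F jig [-0.39  1.04] Fz -1.17 open -0.0
```

Emit:
jog_arm(increments=[[0,0,0.002,0,0,0],[0,-0.001,0,0,0,0],[0,-0.001,0,0,0,0],[0,-0.001,0,0,0,0],[0,-0.0005,0,0,0,0],[0,0,0,0,0,0]])

```text
time_s: 24.2
ee_pos: [0.5417, -0.2238, -0.0039]
orientation: [-180.0, 0.0, 127.0]
ft_force: [-0.7, 0.8, -0.4]
opening: -0.001
gripper_force: 0.0
```

Emit:
jog_arm(increments=[[0,-0.0005,0,0,0,0],[0,-0.0005,0,0,0,0],[0,0,0,0,0,0]])

```text
time_s: 24.5
ee_pos: [0.5412, -0.2243, -0.0039]
orientation: [180.0, 0.0, 127.0]
ft_force: [1.8, 2.5, -0.3]
opening: -0.0
gripper_force: 1.1
```

```bash
python3 -c "
from h import *
st()
def prof(n,zs=(.012,)):
    cs=[cap(n) for _ in range(2)];c=dict(cs[0]);c['img']=np.mean([k['img'].astype(np.float32) for k in cs],0)
    xs=np.arange(.056,.0701,.0007)
    for y0,y1 in((-.017,-.006),(.004,.016)): print(n,'rb z12',rb(c,xs,np.arange(y0,y1,.0015),.012).astype(int).tolist())
prof('scene');st()"
```

```text
t 24.5 jig [-0.0696 -0.0005] z -0.0039 ori [1.7999e+02 1.0000e-02 1.2701e+02] F jig [-2.92 -0.91] Fz -0.27 open -0.0
scene rb z12 [18, 17, 16, 15, 15, 14, 9, 2, -3, -7, -7, -7, -7, -6, -6, -5, -5, -5, -5, -5, -5]
scene rb z12 [18, 18, 17, 17, 17, 17, 17, 11, 2, -5, -10, -9, -8, -7, -7, -6, -6, -6, -6, -6, -6]
t 24.6 jig [-0.0696 -0.0005] z -0.0039 ori [1.7999e+02 1.0000e-02 1.2701e+02] F jig [-2.35 -1.02] Fz -0.41 open -0.001
```

Contact regained at TCP −69.6. Push 1.6 mm, then clear the arm again to measure.

Emit:
jog_arm(increments=[[0,-0.0005,0,0,0,0],[0,-0.0005,0,0,0,0],[0,-0.0006,0,0,0,0],[0,0,0,0,0,0],[0,0,0,0,0,0]])

```text
time_s: 25.1
ee_pos: [0.5397, -0.2254, -0.0039]
orientation: [-180.0, 0.0, 127.0]
ft_force: [1.1, 1.4, 0.2]
opening: -0.002
gripper_force: 1.0
```

Emit:
jog_arm(increments=[[0,0.005,0,0,0,0],[0,0.01,0,0,0,0],[0,0.015,-0.02,0,0,0],[0.01,0.015,-0.04,0,0,0],[0.04,0.023,-0.02,0,0,0],[0.04,0.023,-0.02,0,0,0],[0.04,0.023,-0.02,0,0,0],[0.04,0.02,0,0,0,0],[0.04,0.02,0,0,0,0],[0,0,0,0,0,0]])

```text
time_s: 26.1
ee_pos: [0.5353, 0.0391, 0.1161]
orientation: [180.0, -0.0, 127.2]
ft_force: [-0.6, -1.0, -0.1]
opening: 0.001
gripper_force: 0.0
```

```bash
cat >> h.py <<'E'
def final():
    for n in('top','scene'):
        cs=[cap(n) for _ in range(3)];c=dict(cs[0]);c['img']=np.mean([k['img'].astype(np.float32) for k in cs],0)
        print(n,'rear z22',cross(c,-.0615,np.arange(-.016,.0161,.002))[2])
        xs=np.arange(.056,.0701,.0007)
        for nm,ys in(('bar-',np.arange(-.017,-.006,.0015)),('bar+',np.arange(.004,.016,.0015)),('free',np.arange(-.06,-.03,.002))):
            z=.022 if n=='top' and nm!='free' else .012
            g=c['img'].mean(2).astype(np.float32);acc=[]
            for y in ys:
                uv=proj(c,[toW(v,y,z) for v in xs]).astype(np.float32);acc.append(cv2.remap(g,uv[:,:1],uv[:,1:],1).ravel())
            print(n,nm,z,'gray',np.mean(acc,0).astype(int).tolist(),'rb',rb(c,xs,ys,z).astype(int).tolist())
        c['img']=c['img'].astype(np.uint8)
        for a,b in((-.05,-.015),(.058,.061)):
            q=toJ(edge(c,toW(a,-.02,.022),toW(b,-.02,.022),s=.005,n=9));print(n,'out side',(q[::2]*1e3).round(1).tolist())
E
python3 -c "
from h import *
st();final();st()"
```

```text
t 26.1 jig [-0.2235 -0.2145] z 0.1161 ori [ 1.8000e+02 -4.0000e-02  1.2725e+02] F jig [1.03 0.44] Fz -0.06 open 0.001
top rear z22 [-0.06055]
top bar- 0.022 gray [200, 193, 187, 187, 187, 187, 187, 187, 185, 180, 170, 156, 137, 120, 111, 107, 107, 108, 108, 108, 108] rb [12, 18, 23, 27, 29, 30, 30, 29, 28, 25, 21, 14, 7, 0, -5, -8, -8, -8, -8, -8, -8]
top bar+ 0.022 gray [167, 146, 137, 139, 149, 158, 167, 173, 175, 172, 165, 153, 136, 120, 109, 105, 106, 106, 106, 106, 106] rb [4, 7, 12, 17, 22, 27, 31, 34, 34, 31, 27, 19, 10, 2, -4, -7, -8, -8, -8, -8, -8]
top free 0.012 gray [109, 109, 109, 109, 109, 111, 117, 127, 143, 160, 174, 179, 172, 152, 131, 117, 110, 109, 109, 109, 109] rb [-9, -9, -9, -9, -9, -9, -9, -10, -10, -11, -12, -12, -12, -11, -10, -10, -9, -9, -9, -9, -9]
top out side [[-46.5, -18.6], [-39.5, -19.3], [-32.5, -19.0], [-25.5, -18.9], [-18.5, -19.4]]
top out side [[58.3, -18.6], [58.9, -18.9], [59.5, -19.0], [60.1, -18.9], [60.7, -18.8]]
scene rear z22 [-0.05961]
scene bar- 0.012 gray [124, 109, 96, 90, 84, 79, 78, 79, 81, 92, 105, 116, 122, 114, 105, 96, 90, 88, 85, 83, 83] rb [21, 19, 16, 15, 14, 13, 13, 12, 12, 9, 4, 0, -4, -4, -4, -5, -5, -5, -6, -6, -5]
scene bar+ 0.012 gray [151, 128, 105, 89, 82, 76, 71, 76, 86, 96, 102, 99, 94, 89, 87, 85, 84, 83, 83, 83, 83] rb [32, 27, 22, 18, 17, 16, 15, 14, 13, 11, 8, 4, 0, -3, -4, -5, -6, -6, -6, -6, -6]
scene free 0.012 gray [84, 83, 82, 80, 78, 77, 87, 110, 140, 168, 177, 166, 146, 125, 109, 95, 87, 82, 81, 82, 83] rb [-4, -4, -4, -5, -5, -5, -5, -6, -7, -8, -8, -7, -6, -6, -5, -5, -5, -5, -5, -6, -6]
scene out side [[-46.5, -18.3], [-39.5, -17.9], [-32.5, -18.4], [-25.5, -19.0], [-18.5, -18.0]]
scene out side [[58.3, -17.6], [58.9, -17.8], [59.5, -18.0], [60.1, -18.3], [60.7, -18.4]]
t 26.4 jig [-0.2211 -0.2091] z 0.1157 ori [-179.99    0.    126.94] F jig [-0.05 -0.07] Fz 0.64 open 0.0
```

The rear moved 1.95 mm; the front now seems within about 0.5 mm of the line's middle. I'll check the edge bias against the first picture, where the bar was in the clear.

```bash
python3 -c "
from h import *
def ends(c,ctr,ang,ys=np.arange(-.013,.0131,.002)):
    I=c['img'].astype(np.float32);u=np.array([np.cos(ang),np.sin(ang)]);v=np.array([-u[1],u[0]]);r=[]
    for D in(I[:,:,0]-I[:,:,2],I.mean(2)):
        for s in(-1,1):
            xs=s*np.arange(.0545,.0705,.0002);acc=[]
            for y in ys:
                uv=proj(c,[toW(*(ctr+u*x+v*y),.022) for x in xs]).astype(np.float32);acc.append(cv2.remap(D,uv[:,:1],uv[:,1:],1).ravel())
            p=np.mean(acc,0);m=(np.median(p[:12])+np.median(p[-12:]))/2;k=np.where(np.diff(np.sign(p-m)))[0];r.append((xs[k]*1e3).round(2).tolist())
    return r
for n in('top','scene'):
    c=cap(n);c['img']=cv2.imread(f'pics/{n}0.png')[:,:,::-1]
    C=np.array([-.06285,-.0148]);print(n,'rb rear,front, gray rear,front',ends(c,C,np.radians(-4.1),np.arange(-.002,.0131,.002) if n=='scene' else np.arange(-.013,.0131,.002)))
    c=cap(n);print('now gray rear',cross(dict(c,img=np.repeat(c['img'].mean(2)[:,:,None],3,2)*[1,1,0]),-.0605,np.arange(-.013,.0131,.002)))
"
```

```text
top rb rear,front, gray rear,front [[-62.3], [62.5], [-61.9], [61.9]]
now gray rear (np.float32(106.2), np.float32(188.6), [-0.05995])
scene rb rear,front, gray rear,front [[-61.5], [54.7, 56.1, 56.3, 68.9], [-61.7], [66.9]]
now gray rear (np.float32(85.5), np.float32(153.3), [-0.05923])
```

The bar lies within the line's width (top about +0.7, scene about +0.2, TCP about +0.3 mm) and its side matches the seated readings. Now to the lever: move over the ball.

Emit:
jog_arm(increments=[[0,0,-0.03,0,0,0],[0,-0.01,-0.03,0,0,0],[-0.02,-0.035,0,0,0,0],[-0.02,-0.035,0,0,0,0],[-0.02,-0.035,0,0,0,0],[-0.02,-0.035,0,0,0,0],[-0.02,-0.035,0,0,0,0],[-0.02,-0.035,0,0,0,0],[-0.016,-0.036,0,0,0,0],[0,0,0,0,0,0]])

```text
time_s: 27.6
ee_pos: [0.4119, -0.2321, 0.1758]
orientation: [-180.0, 0.0, 126.8]
ft_force: [0.2, 0.9, 0.2]
opening: -0.0
gripper_force: 0.0
```

Emit:
jog_arm(increments=[[0,0,0,0,0,0],[0,0,0,0,0,0]])

```text
time_s: 27.8
ee_pos: [0.414, -0.2281, 0.1757]
orientation: [180.0, -0.0, 127.0]
ft_force: [0.1, -0.6, -1.1]
opening: 0.002
gripper_force: 0.0
```

```bash
python3 -c "
from h import *
st()"
```

```text
t 27.8 jig [ 0.0342 -0.074 ] z 0.1757 ori [ 1.7999e+02 -1.0000e-02  1.2700e+02] F jig [0.31 0.58] Fz -1.1 open 0.002
```

Emit:
jog_arm(increments=[[0,0,0.02,0,0,0],[0,0,0.015,0,0,0],[0,0,0.005,0,0,0],[0,0,0.003,0,0,0],[0,0,0.003,0,0,0],[0,0,0.003,0,0,0]])

```text
time_s: 28.4
ee_pos: [0.4143, -0.2285, 0.1271]
orientation: [180.0, 0.0, 127.0]
ft_force: [-0.8, 0.2, 0.5]
opening: 0.002
gripper_force: 0.0
```

Emit:
jog_arm(increments=[[0,0,0.003,0,0,0],[0,0,0.003,0,0,0],[0,0,0.003,0,0,0]])

```text
time_s: 28.7
ee_pos: [0.4139, -0.2285, 0.1176]
orientation: [180.0, 0.0, 127.0]
ft_force: [0.2, -0.1, -0.4]
opening: 0.001
gripper_force: 0.0
```

Emit:
jog_arm(increments=[[0.001,0,0.002,0,0,0],[0.002,0,0.002,0,0,0],[0.002,0,0.002,0,0,0]])

```text
time_s: 29.0
ee_pos: [0.4107, -0.2243, 0.1116]
orientation: [-180.0, -0.0, 127.0]
ft_force: [-0.6, 0.7, 0.7]
opening: -0.005
gripper_force: 0.0
```

```bash
cat >> h.py <<'E'
def ball():
    c=cap('scene');m=(c['img'].max(2)<45).astype(np.uint8)
    th=np.radians(np.arange(-14,60,1));best=[]
    k,l,s,ce=cv2.connectedComponentsWithStats(m);
    p=proj(c,[toW(.0346,-.105*np.cos(t),.045+.105*np.sin(t)) for t in th])
    for i in range(1,k):
        if 40<s[i,4]<200:
            d=np.hypot(*(p-ce[i]).T);j=d.argmin()
            if d[j]<4:print('ball blob',ce[i].round(1),s[i,4],'theta',np.degrees(th[j]).round(),'d',d[j].round(2))
E
python3 -c "
from h import *
st();ball();st();ball();st()"
```

```text
t 29.0 jig [ 0.0346 -0.079 ] z 0.1116 ori [-180.     -0.    127.01] F jig [ 0.06 -0.89] Fz 0.69 open -0.005
ball blob [250.5 245.1] 105 theta 45.0 d 1.3
t 29.05 jig [ 0.0347 -0.0795] z 0.1113 ori [-1.7999e+02 -4.0000e-02  1.2701e+02] F jig [ 0.14 -1.83] Fz -0.38 open -0.005
ball blob [250.5 245.1] 105 theta 45.0 d 1.3
t 29.1 jig [ 0.0347 -0.0793] z 0.1115 ori [-1.7999e+02 -3.0000e-02  1.2702e+02] F jig [-0.52 -0.06] Fz -0.41 open -0.001
```

Emit:
jog_arm(increments=[[0,0,0.0015,0,0,0],[0,0,0.0015,0,0,0]])

```text
time_s: 29.3
ee_pos: [0.411, -0.2246, 0.1088]
orientation: [180.0, 0.0, 127.0]
ft_force: [-0.4, -0.0, 0.0]
opening: -0.001
gripper_force: 0.0
```

Emit:
jog_arm(increments=[[0,0,0.0015,0,0,0],[0,0,0.0015,0,0,0]])

```text
time_s: 29.5
ee_pos: [0.4109, -0.2245, 0.1056]
orientation: [180.0, 0.0, 127.0]
ft_force: [-0.1, 0.6, 1.3]
opening: -0.0
gripper_force: 0.9
```

Emit:
jog_arm(increments=[[0.001,0,0.0015,0,0,0],[0.001,0,0.0015,0,0,0]])

```text
time_s: 29.7
ee_pos: [0.4091, -0.2224, 0.1026]
orientation: [-180.0, -0.1, 127.0]
ft_force: [-4.0, 5.9, 9.4]
opening: -0.001
gripper_force: 4.3
```

```bash
python3 -c "
from h import *
st();ball();st()"
```

```text
t 29.7 jig [ 0.0347 -0.0815] z 0.1026 ori [-1.7999e+02 -7.0000e-02  1.2700e+02] F jig [-0.31 -7.13] Fz 9.44 open -0.001
ball blob [249.3 246.8] 82 theta 43.0 d 2.0
t 29.75 jig [ 0.0347 -0.0819] z 0.1024 ori [-1.7998e+02 -9.0000e-02  1.2700e+02] F jig [-2.26 -4.21] Fz 5.92 open -0.0
```

The contact is on the ball's outer side, with a sideways force. Lift and shift inward so the tip presses on its top.

Emit:
jog_arm(increments=[[0,0,-0.006,0,0,0],[-0.005,0,-0.004,0,0,0],[-0.005,0,0,0,0,0],[0,0,0.002,0,0,0],[0,0,0.002,0,0,0],[0,0,0.001,0,0,0]])

```text
time_s: 30.35
ee_pos: [0.4153, -0.2307, 0.1073]
orientation: [-180.0, -0.0, 127.0]
ft_force: [0.9, -0.4, -0.4]
opening: 0.003
gripper_force: 0.0
```

Emit:
jog_arm(increments=[[0,0,0.001,0,0,0],[0,0,0.001,0,0,0],[0.001,0,0.001,0,0,0]])

```text
time_s: 30.65
ee_pos: [0.4151, -0.23, 0.1047]
orientation: [180.0, 0.0, 127.0]
ft_force: [-1.2, 0.8, 0.8]
opening: -0.004
gripper_force: 0.0
```

```bash
python3 -c "
from h import *
st();ball();st()"
```

```text
t 30.65 jig [ 0.0345 -0.0718] z 0.1047 ori [180.     0.   127.01] F jig [ 0.46 -1.36] Fz 0.75 open -0.004
ball blob [248.8 247.1] 82 theta 42.0 d 1.9
t 30.7 jig [ 0.0346 -0.0721] z 0.1045 ori [-1.7999e+02 -2.0000e-02  1.2701e+02] F jig [-0.47  0.04] Fz -0.57 open -0.003
```

Emit:
jog_arm(increments=[[0.0005,0,0.0015,0,0,0],[0.001,0,0.0015,0,0,0],[0.001,0,0.0015,0,0,0],[0.001,0,0.0015,0,0,0]])

```text
time_s: 31.1
ee_pos: [0.4124, -0.2267, 0.0986]
orientation: [-180.0, -0.1, 127.0]
ft_force: [-0.9, 5.6, 8.3]
opening: 0.002
gripper_force: 3.8
```

Emit:
jog_arm(increments=[[0.0015,0,0.002,0,0,0],[0.0015,0,0.002,0,0,0],[0.0015,0,0.002,0,0,0]])

```text
time_s: 31.4
ee_pos: [0.4097, -0.2231, 0.0926]
orientation: [-180.0, -0.1, 127.0]
ft_force: [-2.1, 2.5, 5.4]
opening: 0.003
gripper_force: 2.5
```

```bash
python3 -c "
from h import *
st();ball();st()"
```

```text
t 31.4 jig [ 0.0347 -0.0806] z 0.0926 ori [-1.7998e+02 -6.0000e-02  1.2701e+02] F jig [ 0.19 -3.32] Fz 5.44 open 0.003
t 31.45 jig [ 0.0348 -0.0809] z 0.0923 ori [-1.7998e+02 -8.0000e-02  1.2702e+02] F jig [-0.55 -2.95] Fz 2.43 open 0.002
```

Emit:
jog_arm(increments=[[0.001,0,0.0025,0,0,0],[0.0012,0,0.0025,0,0,0],[0.0012,0,0.0025,0,0,0],[0.0012,0,0.0025,0,0,0]])

```text
time_s: 31.85
ee_pos: [0.4074, -0.2199, 0.0825]
orientation: [-180.0, 0.0, 127.0]
ft_force: [-0.9, 1.7, 3.2]
opening: -0.001
gripper_force: 1.5
```

Emit:
jog_arm(increments=[[0.001,0,0.0025,0,0,0],[0.001,0,0.0025,0,0,0],[0.001,0,0.002,0,0,0]])

```text
time_s: 32.15
ee_pos: [0.4056, -0.2176, 0.0755]
orientation: [-180.0, 0.0, 127.0]
ft_force: [-1.3, 1.5, 2.0]
opening: 0.002
gripper_force: 1.1
```

```bash
python3 -c "
from h import *
st();c=cap('scene');ball()
for t in range(10,44,3):
    p=proj(c,[toW(.0346,-.105*np.cos(np.radians(t)),.045+.105*np.sin(np.radians(t)))])[0];print(t,p.round(1),c['img'][int(p[1])-3:int(p[1])+4,int(p[0])-3:int(p[0])+4].max(2).mean().round())
"
```

```text
t 32.15 jig [ 0.0346 -0.0874] z 0.0755 ori [-180.      0.    127.01] F jig [ 0.09 -1.97] Fz 2.01 open 0.002
ball blob [240.  256.7] 76 theta 22.0 d 1.28
10 [236.6 263.4] 104.0
13 [236.9 261.6] 88.0
16 [237.4 259.8] 60.0
19 [238. 258.] 30.0
22 [238.8 256.2] 30.0
25 [239.7 254.5] 36.0
28 [240.8 252.8] 44.0
31 [242.1 251.1] 35.0
34 [243.4 249.5] 34.0
37 [244.9 248. ] 46.0
40 [246.6 246.5] 59.0
43 [248.4 245. ] 88.0
```

Ball at about 22°, light force. Continue in small steps.

Emit:
jog_arm(increments=[[0.0006,0,0.002,0,0,0],[0.0006,0,0.002,0,0,0],[0.0006,0,0.002,0,0,0],[0.0005,0,0.0015,0,0,0]])

```text
time_s: 32.65
ee_pos: [0.4042, -0.2157, 0.0681]
orientation: [-180.0, -0.0, 127.0]
ft_force: [-0.2, 1.2, 1.6]
opening: -0.002
gripper_force: 0.9
```

Emit:
jog_arm(increments=[[0.0004,0,0.0015,0,0,0],[0.0004,0,0.0015,0,0,0],[0,0,0,0,0,0]])

```text
time_s: 32.95
ee_pos: [0.4037, -0.2151, 0.0651]
orientation: [-180.0, -0.0, 127.0]
ft_force: [0.1, 0.3, 1.1]
opening: -0.005
gripper_force: 0.2
```

Emit:
jog_arm(increments=[[0.0004,0,0.0015,0,0,0],[0.0004,0,0.0015,0,0,0],[0,0,0,0,0,0]])

```text
time_s: 33.25
ee_pos: [0.4032, -0.2144, 0.0621]
orientation: [-180.0, -0.0, 127.0]
ft_force: [0.4, 1.0, 0.0]
opening: 0.002
gripper_force: 0.2
```

Emit:
jog_arm(increments=[[0.0003,0,0.0015,0,0,0],[0.0003,0,0.0015,0,0,0],[0,0,0,0,0,0]])

```text
time_s: 33.55
ee_pos: [0.4029, -0.214, 0.0591]
orientation: [-180.0, -0.0, 127.0]
ft_force: [-0.6, -0.5, 0.5]
opening: 0.0
gripper_force: 0.2
```

Emit:
jog_arm(increments=[[0.0003,0,0.0015,0,0,0],[0.0003,0,0.0015,0,0,0]])

```text
time_s: 33.75
ee_pos: [0.4026, -0.2135, 0.0562]
orientation: [180.0, 0.0, 127.0]
ft_force: [-0.4, 2.1, 1.3]
opening: 0.0
gripper_force: 0.7
```

Emit:
jog_arm(increments=[[0.0002,0,0.0015,0,0,0],[0.0002,0,0.0015,0,0,0]])

```text
time_s: 33.95
ee_pos: [0.4023, -0.2132, 0.0531]
orientation: [-180.0, -0.0, 127.0]
ft_force: [-0.1, 0.8, 2.2]
opening: -0.0
gripper_force: 0.9
```

Emit:
jog_arm(increments=[[0.0002,0,0.0015,0,0,0],[0.0002,0,0.0015,0,0,0]])

```text
time_s: 34.15
ee_pos: [0.4019, -0.2127, 0.0501]
orientation: [-180.0, -0.0, 127.0]
ft_force: [-1.7, 3.1, 5.6]
opening: 0.004
gripper_force: 2.7
```

Emit:
jog_arm(increments=[[0.0001,0,0.0015,0,0,0],[0.0001,0,0.0015,0,0,0]])

```text
time_s: 34.35
ee_pos: [0.4017, -0.2124, 0.0472]
orientation: [-180.0, -0.0, 127.0]
ft_force: [-2.8, 2.9, 8.2]
opening: 0.0
gripper_force: 4.1
```

Emit:
jog_arm(increments=[[0,0,0.0003,0,0,0]])

```text
time_s: 34.45
ee_pos: [0.4017, -0.2125, 0.0469]
orientation: [-180.0, -0.0, 127.0]
ft_force: [-1.7, 3.9, 8.1]
opening: -0.001
gripper_force: 3.9
```

Emit:
jog_arm(increments=[[0,0,0.0003,0,0,0]])

```text
time_s: 34.55
ee_pos: [0.4016, -0.2124, 0.0466]
orientation: [-180.0, -0.0, 127.0]
ft_force: [-2.3, 3.2, 9.6]
opening: 0.001
gripper_force: 4.5
```

Emit:
jog_arm(increments=[[0,0,0.0003,0,0,0]])

```text
time_s: 34.65
ee_pos: [0.4016, -0.2124, 0.0464]
orientation: [-180.0, -0.0, 127.0]
ft_force: [-3.5, 4.4, 10.3]
opening: -0.003
gripper_force: 5.2
```

About 9 N along the arc: firmly gripped. Retreat straight up and away, then check.

Emit:
jog_arm(increments=[[0,0,-0.005,0,0,0],[0,0,-0.02,0,0,0],[0,0,-0.03,0,0,0],[0,0,-0.04,0,0,0],[0.02,0.03,-0.02,0,0,0],[0.03,0.035,0,0,0,0],[0.03,0.035,0,0,0,0],[0.03,0.035,0,0,0,0],[0.03,0.035,0,0,0,0],[0.02,0.03,0,0,0,0]])

```text
time_s: 35.65
ee_pos: [0.4654, 0.0378, 0.1617]
orientation: [180.0, 0.0, 127.1]
ft_force: [0.0, -0.7, 0.0]
opening: 0.004
gripper_force: 0.0
```

```bash
python3 -c "
from h import *
st();final();ball()
f=lambda n,r:cv2.resize(cap(n)['img'][r[0]:r[0]+90,r[1]:r[1]+66,::-1],None,fx=6,fy=6,interpolation=cv2.INTER_CUBIC)
a,b=f('top',(225,300)),f('scene',(215,230));cv2.imwrite('pics/pair3.png',np.hstack([a,b]))"
```

```text
t 35.65 jig [-0.1668 -0.2555] z 0.1617 ori [1.7997e+02 2.0000e-02 1.2706e+02] F jig [0.39 0.52] Fz 0.02 open 0.004
top rear z22 [-0.06048]
top bar- 0.022 gray [196, 189, 183, 183, 182, 183, 183, 183, 181, 176, 167, 152, 134, 118, 108, 105, 105, 106, 106, 105, 105] rb [11, 17, 22, 26, 28, 29, 30, 29, 28, 25, 21, 14, 7, -1, -6, -8, -8, -8, -8, -8, -8]
top bar+ 0.022 gray [164, 143, 135, 136, 146, 155, 163, 169, 171, 167, 160, 149, 132, 117, 107, 103, 103, 104, 104, 104, 104] rb [4, 7, 12, 16, 22, 26, 30, 33, 33, 31, 26, 19, 10, 1, -5, -7, -8, -8, -8, -8, -8]
top free 0.012 gray [106, 106, 106, 107, 107, 109, 114, 124, 139, 156, 170, 175, 168, 149, 128, 114, 107, 106, 106, 107, 107] rb [-9, -9, -9, -9, -9, -9, -9, -10, -10, -11, -12, -12, -12, -11, -10, -9, -9, -9, -9, -9, -9]
top out side [[-46.5, -18.6], [-39.5, -19.3], [-32.5, -19.2], [-25.5, -19.0], [-18.5, -19.4]]
top out side [[58.3, -18.6], [58.9, -18.8], [59.5, -18.9], [60.1, -18.9], [60.7, -18.7]]
scene rear z22 [-0.05959]
scene bar- 0.012 gray [124, 110, 97, 90, 84, 78, 77, 78, 80, 92, 104, 115, 121, 112, 103, 93, 88, 86, 83, 82, 82] rb [21, 18, 16, 15, 14, 14, 13, 13, 13, 10, 5, 0, -3, -4, -5, -5, -5, -5, -5, -5, -5]
scene bar+ 0.012 gray [148, 126, 105, 89, 82, 76, 70, 75, 85, 95, 101, 97, 93, 88, 86, 84, 83, 82, 82, 82, 83] rb [32, 27, 22, 19, 17, 15, 14, 13, 12, 11, 8, 4, 0, -3, -5, -5, -6, -6, -6, -6, -6]
scene free 0.012 gray [83, 83, 81, 80, 77, 77, 86, 109, 139, 166, 175, 165, 145, 124, 108, 95, 86, 81, 80, 81, 82] rb [-5, -5, -5, -5, -5, -5, -5, -6, -7, -8, -8, -7, -6, -6, -5, -5, -5, -5, -5, -5, -5]
scene out side [[-46.5, -18.3], [-39.5, -17.9], [-32.5, -18.4], [-25.5, -19.0], [-18.5, -17.9]]
scene out side [[58.3, -17.6], [58.9, -17.8], [59.5, -18.0], [60.1, -18.3], [60.7, -18.4]]
ball blob [237.2 264.7] 95 theta 8.0 d 0.76
```

View pics/pair3.png

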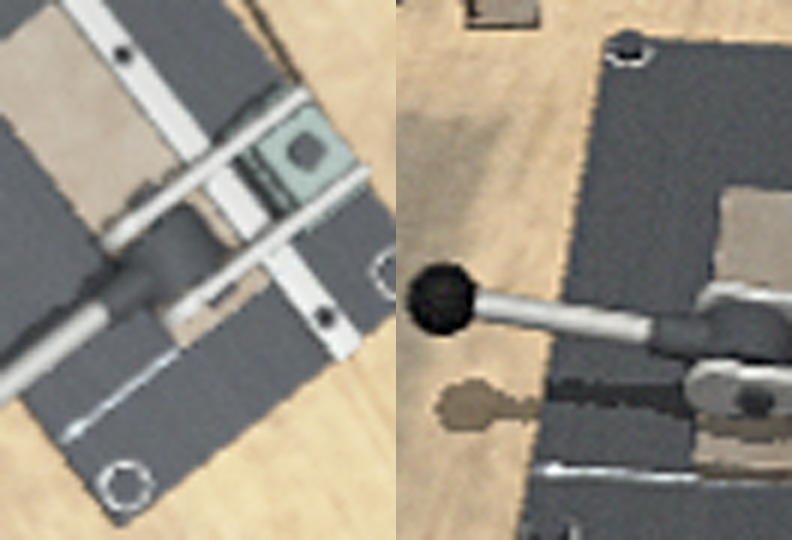

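The final pair shows the bar's front edge in line with the chalk line (top (180,348)→(265,285); scene y≈478), the side on the fence, and the lever ball down at (440,298), about 8° above level. Nothing shifted on clamping.

```bash
python3 -c "
from rig import arm
print(arm.hand_in())"
```

```text
the job is handed in; nothing more can be done
None
```

The job is handed in: the bar is tight against the fence and clamped at about 9 N on the lever ball, with its front end within the scribed line's width, probably about 0.4 mm past its middle (readings from +0.2 to +0.9 mm).

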